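Pack sample jars and latch the transport case

TASK

The lid of the white transport case is partly shut: push it back as far as you need and stand every squat sample jar upright in the compartment, then slide the lid shut against its rubber seal. Swing the wire bail of the draw latch over onto the lid behind the keeper hook, then throw the lever over until it snaps flat and pulls the lid tight, and last turn the turnbutton a quarter turn so that it lies across the lever. Leave the cork ring, the large reagent bottle and the wooden block where they are.

Things in the scene. Friction and masses are not known exactly. Their poses are not given: they have to be found in the camera images.
- case: White transport case, 220 (its x) x 410 (its y) x 85 mm high, fixed to the bench. Origin: centre of its underside, z up. Its top is 85 mm above the bench; from -y to +y: a deck with draw latch and turnbutton (y -205 to -100 mm), the open compartment (y -100 to +50), a housing on which the open lid parks (y +50 to +205). Lid guides 10 mm high run along both long edges.
- compartment (a point): Centre of the compartment's floor, 43 mm above the bench, axes as the case's. The compartment is open at the top, 180 mm (x) by 150 mm (y) and 42 mm deep (a standing jar clears the lid by 6 mm), without dividers; it takes up to four jars, two by two, standing on the floor.
- jar1: Squat amber glass sample jar with a blue screw cap, 50 mm diameter and 36 mm tall, about 90 g, standing on the bench. All sample jars are alike; two to four of the five are there (the others are absent: None). Origin: centre of its underside, z up through the cap.
- jar2: Squat amber glass sample jar with a blue screw cap, 50 mm diameter and 36 mm tall, about 90 g, standing on the bench. All sample jars are alike; two to four of the five are there (the others are absent: None). Origin: centre of its underside, z up through the cap.
- jar3: Squat amber glass sample jar with a blue screw cap, 50 mm diameter and 36 mm tall, about 90 g, standing on the bench. All sample jars are alike; two to four of the five are there (the others are absent: None). Origin: centre of its underside, z up through the cap.
- jar4: Squat amber glass sample jar with a blue screw cap, 50 mm diameter and 36 mm tall, about 90 g, standing on the bench. All sample jars are alike; two to four of the five are there (the others are absent: None). Origin: centre of its underside, z up through the cap.
- jar5: Squat amber glass sample jar with a blue screw cap, 50 mm diameter and 36 mm tall, about 90 g, standing on the bench. All sample jars are alike; two to four of the five are there (the others are absent: None). Origin: centre of its underside, z up through the cap.
- lid (a joint): Sliding lid, aluminium plate 206 x 160 x 10 mm running along the case's y in guides, with 2 N of friction; it cannot lift. Value in m: 0.15 fully open (to +y, compartment clear), 0.03 to 0.09 at the start; at 0.004 it meets the springy rubber seal (3 N per mm), where it rests when pushed shut by hand (shut: below 0.008); 0 is drawn tight, which only the latch can hold (tight: below 0.002).
- lid_handle (a point): Middle of the lid's black handle, an upright bar 70 mm along the case's x, 14 mm thick along y, reaching from the lid's top (95 mm above the bench) to 127 mm; this point is at 115 mm. It moves with the lid; with the lid at 0 it is at y = -5 mm of the case.
- keeper (a point): Foot of the keeper on the lid's deck end: on its base plate (98 mm above the bench) at the rear (+y) face of its post, axes as the case's. Post 22 mm wide (x), 6 thick, 12 high; the lip on top overhangs 6 mm to +y, 9.5 mm above the plate. The bail's bar must lie on the plate on the +y side; the lever then draws it to -y under the lip. With the lid at 0 it is at x 0, y -94 mm of the case.
- lever (a joint): Draw latch lever, hinged about the case's x. Value a in rad: 0 closed (flat, pointing to -y), pi/2 upright, about 2 open (leaning to +y), as at the start. Its tip is at lever_hinge + 53 mm (-cos a in y, sin a in z). It stays where left (0.05 N m). With the bail hooked, throwing it to 0 goes stiff (3 to 4 N at the tip), passes dead center shortly before 0 and snaps flat (flat: below 0.15).
- lever_hinge (a point): Hinge axis of the lever: on the case at x = 0, y = -133 mm, 101 mm above the bench. Fixed to the lever, so its axes turn with it.
- lever_tip (a point): Free end of the lever, a steel strip 18 mm wide (26 mm at the tip) and 5 mm thick, 53 mm from the hinge.
- bail (a joint): Wire bail hinged on the lever, 22 mm from the lever's hinge. Value in rad, relative to the lever: starts at its stop, 4.07, tipped back up and to -y; 0 when latched. It swings freely: pushed past upright to +y it drops on the lid by its own weight, the leaning lever passing through the loop, and lands behind the keeper if the lid is shut and the lever still leans to +y.
- bail_bar (a point): Middle of the bail's crossbar: 6 mm steel wire, 38 mm between the two legs (5 mm wire), parallel to the case's x, 63 mm from the bail's pivot. Lying behind the keeper it is 3 mm above point keeper and 3 to 30 mm to its +y side.
- turnbutton (a joint): Turnbutton beside the lever on the deck. Value in rad: 0 points along the case's +y (clear of the lever), 1.57 (its stop) points to -x, across the closed lever (across: above 1.3). It turns counterclockwise from above, stays where left (0.03 N m) and passes over the lever only when that is flat.
- button_pivot (a point): On the turnbutton's pivot axis at the middle of its black grip fin: on the case at x 42 mm, y -165 mm, 120 mm above the bench. The fin is 8 mm thick, 34 mm long along the turnbutton's bar, from 112 to 128 mm above the bench, centred on the pivot.
- button_tip (a point): End of the turnbutton's steel bar, 50 mm from the pivot; the bar is 14 mm wide and 7 mm thick (105 to 112 mm above the bench).
- cork_ring: Bystander: loose cork ring, 110 mm diameter, 28 mm high. Origin: centre of its underside. Leave alone.
- reagent_bottle: Bystander: amber reagent bottle with blue cap, 76 mm diameter, 150 mm tall. Origin: centre of its underside. Leave alone.
- wood_block: Bystander: wooden block 50 x 160 x 40 mm. Origin: centre of its underside. Leave alone.
Mind the look-alikes: they are no part of the job. Leave any grey look-alike of the jar4 alone. Leave any green look-alike of the jar2 alone.

How it is judged:
By the outcome, as a careful person would: the job done as asked, in the order asked, and still so for the second after the job is handed in, with the robot touching nothing.
Of jar1, jar2, jar3, jar4, jar5 only 2 to 4 are there at a start; the rules pass over those that are not, and their reading is None.
At some moment in a run one of jar1, jar2, jar3, jar4, jar5 may be knocked a few centimetres aside while the robot is not near it.
It also fails if it takes over 210 s, if anything falls off the work surface, if the arm or the gripper's body presses on something with over 40 N, if the wrist force passes 120 N, or if a joint passes its speed limit or range.

ROBOT

A 7-joint arm with a two-finger parallel gripper is mounted at the origin on the work surface. World frame = base frame: x ahead of the robot, y to its left, z up, the work surface at z = 0. Lengths are in m, angles in rad, forces in N, time in s.
With the tool pointing down it reaches from about 0.4 to 0.85 m from the base axis. Payload 10.4 kg.
Tool frame: the origin (TCP) lies at the very end of the fingers, on their centre line; the grasp point (between the pads) lies 19 mm behind it (r.pinch_z is the distance from the TCP to the grasp point, in m); z points along the fingers, y is the line along which they close (so a half turn about z gives the same grasp; the last joint's range is limited). The gripper opens to 87 mm and grips with 3 to 60 N. Pads are 19 mm wide; open, the fingers measure 117 mm over their backs; the gripper's body (75 mm by 190 mm) begins 51 mm behind the grasp point.
Start: joints at [1.174, 0.332, -0.065, 1.46, 0.022, 1.35, -0.088], TCP at [0.228, -0.582, 0.223] pointing down, gripper open.
Joint ranges: [-2.6, 2.6], [-0.5, 2.12], [-1.47, 1.34], [0.16, 2.42], [-1.27, 4.41], [0.06, 2.06], [-2.6, 2.6]. Speed limits (rad/s): [2.22, 2.22, 2.79, 2.79, 3.14, 3.14, 3.14].

INTERFACE

Orientations are given as a unit quaternion [x, y, z, w].
In Python, from bench import r, camera gives the robot as it stands. The module is installed in compiled form; this text tells all that it offers.
- The arm moves only by the shell command python3 -m pendant 'ROWS' [FORCE]. ROWS is JSON, a list of rows, each an object with "dp": the shift along the tool's x, y, z as a fraction of full scale, a list of three; "rotation": the turn, a rotation vector about the tool's x, y, z as a fraction of full scale, a list of three; "jaw": the opening, from 0 (shut) to 1 (fully open). A call has 1 to 8 rows; each row is the pose to reach, as a shift and turn from the pose commanded when the call began, along the tool's axes at that moment, turning the shorter way round; what a row does not reach only later rows make up. Full scale, the value 1, is 0.15 m for a shift and 2 pi rad for a turn. A row lasts 1/8 s, in which the tool goes at most 62.5 mm and 10.7 degrees, less where a joint would pass 70% of its speed; a pose out of reach is approached as far as the arm can. A call with a number of a shift or a turn outside -1 to 1 is refused whole. A call with a gripper value outside its range is refused whole. The fingers move at their own pace and stop on an object; FORCE is the grip in N (left out, the last holds). Time passes only in rows, so rows that repeat a pose let the fingers close. It gives the time, the measured TCP pose, the force, the opening and the grip force at its end, in the units of the state.
- r.read_state(): the state, without advancing time (a new reading comes with each control period).
- camera(name): name is "scene" or "side" or "wrist"; returns a dict with "image" (384x512x3 uint8, red, green, blue), "z_map" (384x512 float32, m along the optical axis (not along the pixel's ray), 0 where there is no reading), "mtx" (3x3 intrinsics, pixels), "distortion" ([k1, k2, p1, p2, k3] as OpenCV has them; the pictures are not rectified), "T" (4x4, takes a point from camera to world coordinates). Camera axes: x right, y down, z forward; pixel columns grow to the right and rows downward; lengths in m; the calibration is good to about 2 mm. A picture is of the moment at which its call begins.
- r.close_job(): hands the job in; it is judged then, once.
The state is a dict: "time": time; "joint_positions": joint angles; "joint_vel": joint speeds; "joint_torque": joint torques, N m; "ee_pos": TCP position; "eef_rot": TCP orientation; "ft_force": force on the tool from outside, world axes, zero at the start; "torque": the same for the moment, N m; "width": finger opening in m; "grip_force": force on a finger pad.
Only numpy, scipy, OpenCV 4.12 (cv2) and the standard library are available. Lean on these libraries where they do the work, as an engineer would, in place of code of your own. Each camera call takes 0.05 s, during which the arm holds its last target. There are 200 camera calls.

## Working session

There is one attempt and no reset: what is moved stays moved. The work goes in short steps, Python scripts to look and compute and a shell command to move; the robot and the scene stay as the last step left them, time stands still between calls to the robot, and variables do not carry over. Pictures are saved under pics/ and viewed, at most 14 in all, crops included, and the job is handed in when it is done.

```bash
mkdir -p pics
cat > h.py <<'E'
import numpy as np, cv2, pickle
from bench import r, camera
def snap(n,f):
    c=camera(n); pickle.dump(c,open(f'pics/{f}.pkl','wb')); cv2.imwrite(f'pics/{f}.png',c['image'][:,:,::-1]); return c
def load(f): return pickle.load(open(f'pics/{f}.pkl','rb'))
def world(c,u,v,z=None):
    x,y=cv2.undistortPoints(np.array([[[u,v]]],float),c['mtx'],np.array(c['distortion']))[0,0]
    T=np.array(c['T']); d=np.array([x,y,1.])
    if z is None:
        p=d*c['z_map'][int(round(v)),int(round(u))]; return T[:3,:3]@p+T[:3,3]
    w=T[:3,:3]@d; return T[:3,3]+w*(z-T[2,3])/w[2]
E
python3 - <<'E'
from h import *
a=snap('scene','s0'); b=snap('side','d0')
s=r.read_state(); print(s['time'],s['ee_pos'],s['eef_rot'],s['width'],r.pinch_z)
print(a['T'],b['T'])
im=np.vstack([a['image'],b['image']])[:,:,::-1]
E
```

```text
0.1 [ 0.22812716 -0.58151825  0.22184733] [ 9.82581909e-01  1.85828975e-01 -1.25901609e-04 -6.06271469e-04] 0.0871342637946185 0.0187
[[ 0.80572388  0.41435161 -0.4232278   1.19771119]
 [ 0.59219072 -0.55039669  0.58853516 -0.84149305]
 [ 0.01091731 -0.72482841 -0.68884293  1.11784452]
 [ 0.          0.          0.          1.        ]] [[-0.9993673  -0.01881745  0.0301812   0.5257136 ]
 [-0.03390703  0.76026788 -0.64872418  0.99217645]
 [-0.01073847 -0.64933709 -0.7604249   1.24268084]
 [ 0.          0.          0.          1.        ]]
```

View pics/s0.png

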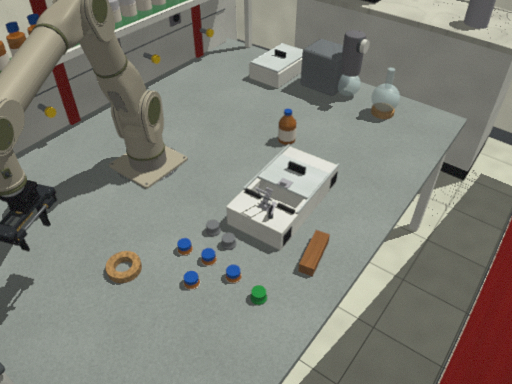

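View pics/d0.png

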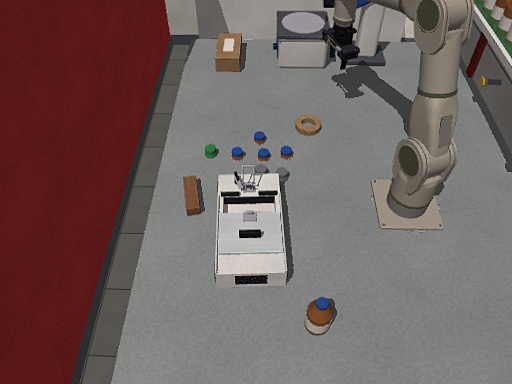

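Four blue jars (side view at 259,138; 237,154; 264,155; 286,152), two grey decoys next to the case, and one green at (210,151). The lid is partly open. I'll crop the case next.

Run:
```python
from h import *
for f,(u0,v0,u1,v1) in dict(s0=(160,140,350,310),d0=(180,120,310,295)).items():
    c=load(f); im=c['image']
    hsv=cv2.cvtColor(im,cv2.COLOR_RGB2HSV)
    m=cv2.inRange(hsv,(108,120,60),(128,255,255))
    n,l,st,ce=cv2.connectedComponentsWithStats(m)
    for i in range(1,n):
        if st[i,4]>25: print(f,ce[i].round(1),st[i,4],world(c,*ce[i],z=.034).round(4))
    k=4 if f[0]=='s' else 3.4
    cv2.imwrite(f'pics/{f}c.png',cv2.resize(im[v0:v1,u0:u1,::-1],None,fx=4 if f[0]=='s' else 3.4,fy=4 if f[0]=='s' else 3.4,interpolation=cv2.INTER_CUBIC)[:600,:800])
```

```text
s0 [32.6 18.3] 57 [-1.8073  0.5689  0.034 ]
s0 [11.8 26.7] 61 [-1.7981  0.4061  0.034 ]
s0 [287.8 111.2] 33 [0.2655 0.6153 0.034 ]
s0 [183.9 243.6] 120 [ 0.4435 -0.2462  0.034 ]
s0 [207.9 253.6] 120 [ 0.5334 -0.2303  0.034 ]
s0 [232.6 270.8] 139 [ 0.6398 -0.2357  0.034 ]
s0 [190.6 277. ] 140 [ 0.5526 -0.3305  0.034 ]
d0 [361.2   2.4] 52 [-0.0453 -1.5422  0.034 ]
d0 [258.9 135.6] 76 [ 0.5524 -0.3253  0.034 ]
d0 [236.6 151.5] 84 [ 0.6396 -0.2293  0.034 ]
d0 [285.8 150.4] 88 [ 0.4422 -0.2402  0.034 ]
d0 [263.2 152.8] 83 [ 0.533  -0.2245  0.034 ]
d0 [322.  303.2] 129 [0.3437 0.4163 0.034 ]
```

View pics/s0c.png

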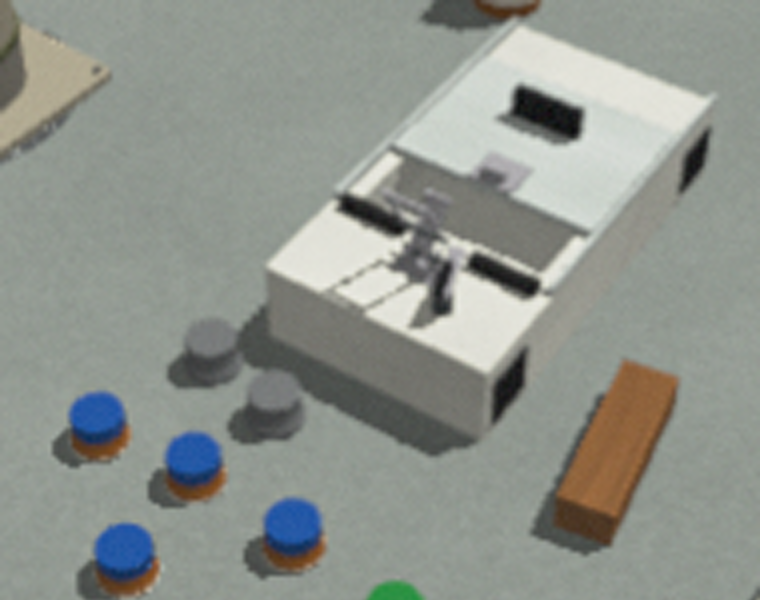

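View pics/d0c.png

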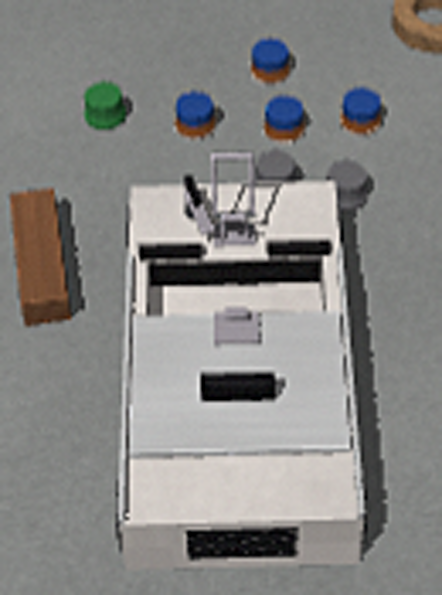

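```bash
cat >> h.py <<'E'
def cloud(c):
    v,u=np.mgrid[0:384,0:512]; z=c['z_map']; k=z>0
    p=cv2.undistortPoints(np.stack([u[k],v[k]],1).astype(float)[:,None],c['mtx'],np.array(c['distortion']))[:,0]
    P=np.c_[p,np.ones(len(p))]*z[k][:,None]; T=np.array(c['T']); return P@T[:3,:3].T+T[:3,3], np.stack([u[k],v[k]],1)
E
python3 - <<'E'
from h import *
for f in ('s0','d0'):
    c=load(f);P,uv=cloud(c)
    k=(P[:,2]>.06)&(P[:,2]<.1)&(P[:,0]>.4)&(P[:,0]<.85)&(P[:,1]>-.22)&(P[:,1]<.35)
    Q=P[k][:,:2].astype(np.float32)
    print(f,len(Q),cv2.minAreaRect(Q),cv2.boxPoints(cv2.minAreaRect(Q)))
    k2=k&(P[:,2]>.08)&(P[:,2]<.09); print(np.median(P[k2][:,2]))
    print(cv2.minAreaRect(P[k2][:,:2].astype(np.float32)))
c=load('s0')
for n,u,v,z in [('deckL',227,207,.085),('deckR',282,233,.085)]: print(n,world(c,u,v,z))
c=load('d0')
for n,u,v,z in [('deckR',218.2,174.1,.085),('deckL',278.8,173.8,.085),('backR',215.3,273.5,.095),('backL',286.5,272.9,.095),('keeper plate',250,212,.098),('handle top c',180+240/3.4,120+382/3.4,.127)]: print(n,world(c,u,v,z))
E
```

```text
s0 4391 ((0.5748305916786194, 0.14190244674682617), (0.22728200256824493, 0.41437166929244995), 3.7750916481018066) [[ 0.44779503  0.34115657]
 [ 0.47507727 -0.07231597]
 [ 0.70186615 -0.05735168]
 [ 0.6745839   0.35612085]]
0.085054168814793
((0.5735419988632202, 0.14247174561023712), (0.22309531271457672, 0.41314977407455444), 3.5373880863189697)
d0 5641 ((0.5744787454605103, 0.14256466925144196), (0.2284698337316513, 0.4188574254512787), 3.2905635833740234) [[ 0.44841105  0.34509104]
 [ 0.4724533  -0.07307579]
 [ 0.70054644 -0.05996171]
 [ 0.6765042   0.35820514]]
0.08641851693734448
((0.5726097822189331, 0.14236615598201752), (0.22019833326339722, 0.41678696870803833), 3.821728229522705)
deckL [ 0.48176574 -0.06982258  0.085     ]
deckR [ 0.69664672 -0.05513028  0.085     ]
deckR [ 0.69579782 -0.05886282  0.085     ]
deckL [ 0.47378206 -0.06569534  0.085     ]
backR [0.66912094 0.35656072 0.095     ]
backL [0.45374389 0.34847918 0.095     ]
keeper plate [0.57235986 0.12225772 0.098     ]
handle top c [0.56641684 0.22480496 0.127     ]
```

```bash
cat >> h.py <<'E'
C0=np.array([.574,.1423,0]); YAW=.063
Rc=np.array([[np.cos(YAW),-np.sin(YAW),0],[np.sin(YAW),np.cos(YAW),0],[0,0,1]])
def case(p): return Rc.T@(np.asarray(p)-C0)
def st():
    s=r.read_state()
    from scipy.spatial.transform import Rotation as R
    M=R.from_quat(s['eef_rot']).as_matrix(); e=Rc.T@M
    print('t',round(s['time'],2),'case mm',(case(s['ee_pos'])*1e3).round(1),'yang',round(np.arctan2(e[1,1],e[0,1]),4),'down',e[2].round(3),'w',round(s['width']*1e3,1),'F',np.round(Rc.T@s['ft_force'],1),'g',np.round(s['grip_force'],1),'q7',np.round(s['joint_positions'][[0,6]],2)); return s
def jars(n,f):
    c=snap(n,f); hsv=cv2.cvtColor(c['image'],cv2.COLOR_RGB2HSV)
    m=cv2.inRange(hsv,(108,120,60),(128,255,255)); k,l,s,ce=cv2.connectedComponentsWithStats(m)
    off=np.array([0,.003 if n=='scene' else -.003,0])
    for i in range(1,k):
        if s[i,4]>25:
            p=world(c,*ce[i],z=.034)+off
            if .35<p[0]<.9 and -.6<p[1]<.3: print(n,ce[i].round(0),s[i,4],'case mm',(case(p)*1e3).round(1)[:2])
E
cat > st.py <<'E'
from h import *; st()
E
python3 - <<'E'
from h import *; st(); jars('side','d1')
c=load('s0')
for u,v in ((213,225),(228.7,237.5)): print('grey',case(world(c,u,v,.034)))
E
python3 -m pendant '[{"dp":[0,0,-0.3],"rotation":[0,0,-0.2005],"jaw":1},{"dp":[0,0,-0.3],"rotation":[0,0,-0.2005],"jaw":1},{"dp":[0,0,-0.3],"rotation":[0,0,-0.2005],"jaw":1},{"dp":[0,0,-0.3],"rotation":[0,0,-0.2005],"jaw":1},{"dp":[0,0,-0.3],"rotation":[0,0,-0.2005],"jaw":1},{"dp":[0,0,-0.3],"rotation":[0,0,-0.2005],"jaw":1},{"dp":[0,0,-0.3],"rotation":[0,0,-0.2005],"jaw":1},{"dp":[0,0,-0.3],"rotation":[0,0,-0.2005],"jaw":1}]'; python3 st.py
```

```text
t 0.1 case mm [-390.8 -700.6  221.8] yang -1.26 down [-0.    -0.001 -1.   ] w 87.1 F [ 0.4 -0.3  0.8] g 0.0 q7 [ 1.17 -0.09]
side [259. 136.] 77 case mm [ -51.4 -468.1]
side [237. 152.] 83 case mm [  42.1 -377.8]
side [286. 150.] 87 case mm [-155.6 -376.6]
side [263. 153.] 82 case mm [ -64.2 -366.2]
grey [-0.12635459 -0.2616604   0.034     ]
grey [-0.048701  -0.2778607  0.034    ]
time: 1.15
ee_pos: [0.2281, -0.5818, 0.2672]
eef_rot: [0.685, 0.729, 0.0, -0.0]
ft_force: [-0.2, -1.0, 0.2]
width: 0.0869
grip_force: 0.0
t 1.15 case mm [-390.8 -700.9  267.2] yang -0.0012 down [ 0.001 -0.    -1.   ] w 86.9 F [-0.3 -1.   0.2] g 0.0 q7 [1.3  1.14]
```

```bash
python3 -m pendant '[{"dp":[0.8,0.8,0],"rotation":[0,0,0],"jaw":0},{"dp":[0.8,0.8,0],"rotation":[0,0,0],"jaw":0},{"dp":[0.8,0.8,0],"rotation":[0,0,0],"jaw":0},{"dp":[0.8,0.8,0],"rotation":[0,0,0],"jaw":0}]' >/dev/null
python3 -m pendant '[{"dp":[1,0.8,0],"rotation":[0,0,0],"jaw":0},{"dp":[1,0.8,0],"rotation":[0,0,0],"jaw":0},{"dp":[1,0.8,0],"rotation":[0,0,0],"jaw":0},{"dp":[1,0.8,0],"rotation":[0,0,0],"jaw":0}]' >/dev/null
python3 -m pendant '[{"dp":[1,0.6,0],"rotation":[0,0,0],"jaw":0},{"dp":[1,0.6,0],"rotation":[0,0,0],"jaw":0},{"dp":[1,0.6,0],"rotation":[0,0,0],"jaw":0},{"dp":[1,0.6,0],"rotation":[0,0,0],"jaw":0}]' >/dev/null
python3 -m pendant '[{"dp":[1,0.4,0],"rotation":[0,0,0],"jaw":0},{"dp":[1,0.4,0],"rotation":[0,0,0],"jaw":0},{"dp":[1,0.4,0],"rotation":[0,0,0],"jaw":0},{"dp":[1,0.4,0],"rotation":[0,0,0],"jaw":0}]' >/dev/null
python3 -m pendant '[{"dp":[1,0,0],"rotation":[0,0,0],"jaw":0},{"dp":[1,0,0],"rotation":[0,0,0],"jaw":0},{"dp":[1,0,0],"rotation":[0,0,0],"jaw":0},{"dp":[1,0,0],"rotation":[0,0,0],"jaw":0}]' >/dev/null
python3 st.py
```

```text
t 3.65 case mm [ -0.4  18.4 267.3] yang -0.0007 down [-0.001 -0.    -1.   ] w 0.2 F [ 0.1 -0.5  0.7] g 0.0 q7 [ 0.24 -0.45]
```

Run:
```python
from h import *; c=snap('wrist','w1'); print(c['T'])
```

```text
[[ 9.98003000e-01  6.02865249e-02  1.88559765e-02  5.66530266e-01]
 [ 6.31665417e-02 -9.52644709e-01 -2.97452597e-01  2.41788945e-01]
 [ 3.06628115e-05  2.98049651e-01 -9.54550368e-01  4.29517058e-01]
 [ 0.00000000e+00  0.00000000e+00  0.00000000e+00  1.00000000e+00]]
```

View pics/w1.png

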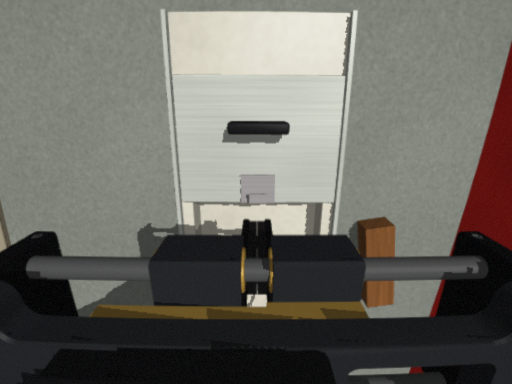

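The handle's top runs from (229,127) to (289,127), the lid's front edge is at row 203, and the guides are at columns 167 to 353 in the far rows. I'll use these to check the frame.

Run:
```python
from h import *; c=load('w1')
for n,u,v,z in [('handle',259,125,.127),('lidfrontL',185,204,.095),('lidfrontR',335,203,.095),('lidback',250,74,.095),('guideL far',166,14,.095),('guideR far',354,14,.095),('guideL near',178,210,.095),('guideR near',340,210,.095)]: print(n,(case(world(c,u,v,z))*1e3).round(1))
```

```text
handle [  1.6  80.  127. ]
lidfrontL [-97.6 -25.9  95. ]
lidfrontR [104.7 -24.4  95. ]
lidback [ -8.8 136.5  95. ]
guideL far [-102.5  200.5   95. ]
guideR far [108.  200.7  95. ]
guideL near [-107.9  -34.6   95. ]
guideR near [112.4 -34.6  95. ]
```

```bash
python3 -m pendant '[{"dp":[0.13,0,0.3],"rotation":[0,0,0],"jaw":0},{"dp":[0.13,0,0.6],"rotation":[0,0,0],"jaw":0},{"dp":[0.13,0,0.9],"rotation":[0,0,0],"jaw":0},{"dp":[0.13,0,0.9],"rotation":[0,0,0],"jaw":0}]' >/dev/null
python3 -m pendant '[{"dp":[0,0,0.17],"rotation":[0,0,0],"jaw":0},{"dp":[0,0,0.17],"rotation":[0,0,0],"jaw":0},{"dp":[0.13,0,0.17],"rotation":[0,0,0],"jaw":0},{"dp":[0.27,0,0.17],"rotation":[0,0,0],"jaw":0},{"dp":[0.4,0,0.17],"rotation":[0,0,0],"jaw":0},{"dp":[0.5,0,0.17],"rotation":[0,0,0],"jaw":0},{"dp":[0.55,0,0.17],"rotation":[0,0,0],"jaw":0},{"dp":[0.58,0,0.17],"rotation":[0,0,0],"jaw":0}]' 
python3 st.py
```

```text
time: 5.2
ee_pos: [0.5651, 0.268, 0.1068]
eef_rot: [0.684, 0.729, -0.0, -0.0]
ft_force: [-0.2, -2.5, 1.7]
width: 0.0007
grip_force: 1.1
t 5.2 case mm [ -0.9 126.  106.8] yang 0.0003 down [-0.    -0.001 -1.   ] w 0.7 F [-0.4 -2.5  1.7] g 1.1 q7 [ 0.03 -0.7 ]
```

```bash
python3 -m pendant '[{"dp":[0.02,0,0],"rotation":[0,0,0],"jaw":0},{"dp":[0.02,0,0],"rotation":[0,0,0],"jaw":0}]' | grep -E "ee_pos|ft"
python3 -m pendant '[{"dp":[-0.05,0,0],"rotation":[0,0,0],"jaw":0},{"dp":[-0.1,0,-0.3],"rotation":[0,0,0],"jaw":0},{"dp":[-0.5,0,-0.9],"rotation":[0,0,0],"jaw":0},{"dp":[-0.5,0,-0.9],"rotation":[0,0,0],"jaw":0},{"dp":[-0.5,0,-0.9],"rotation":[0,0,0],"jaw":0}]' | grep -E "ee_pos|ft"
python3 - <<'E'
from h import *; c=snap('wrist','w2'); st(); jars('side','d2'); jars('scene','s2')
E
```

```text
ee_pos: [0.5652, 0.2702, 0.1067]
ft_force: [-1.5, -1.5, 1.0]
ee_pos: [0.5723, 0.1935, 0.2454]
ft_force: [-0.2, 0.7, -0.3]
t 6.12 case mm [  0.4  52.4 243.2] yang -0.0025 down [ 0.     0.003 -1.   ] w 0.2 F [-0.8  0.2 -1.1] g 0.0 q7 [ 0.18 -0.52]
side [286. 150.] 88 case mm [-155.8 -376.5]
scene [184. 244.] 125 case mm [-154.2 -377.2]
scene [208. 254.] 121 case mm [ -63.1 -366.6]
scene [233. 271.] 137 case mm [  42.  -378.2]
scene [191. 277.] 143 case mm [ -50.8 -468. ]
```

View pics/w2.png

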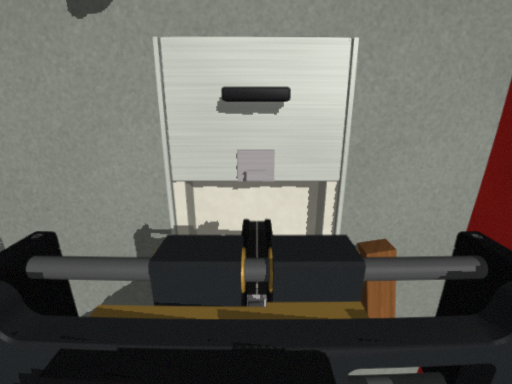

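The lid is fully back, with its rear edge at the guides' end (row 38). Next is jar C.

```bash
python3 -m pendant '[{"dp":[-0.957,0.093,0],"rotation":[0,0,0],"jaw":0.8},{"dp":[-0.957,0.093,0],"rotation":[0,0,0],"jaw":0.8},{"dp":[-0.957,0.093,0],"rotation":[0,0,0],"jaw":0.8}]' >/dev/null
python3 -m pendant '[{"dp":[-0.957,0.093,0],"rotation":[0,0,0],"jaw":0.8},{"dp":[-0.957,0.093,0],"rotation":[0,0,0],"jaw":0.8},{"dp":[-0.957,0.093,0],"rotation":[0,0,0],"jaw":0.8}]' >/dev/null
python3 -m pendant '[{"dp":[-0.957,0.093,0],"rotation":[0,0,0],"jaw":0.8},{"dp":[-0.957,0.093,0],"rotation":[0,0,0],"jaw":0.8},{"dp":[-0.957,0.093,0.3],"rotation":[0,0,0],"jaw":0.8},{"dp":[-0.957,0.093,0.78],"rotation":[0,0,0],"jaw":0.8},{"dp":[-0.957,0.093,0.78],"rotation":[0,0,0],"jaw":0.8},{"dp":[-0.957,0.093,0.78],"rotation":[0,0,0],"jaw":0.8}]' >/dev/null
python3 - <<'E'
from h import *; st(); jars('scene','s3')
E
```

```text
t 7.72 case mm [  42.  -375.7  125.9] yang 0.0017 down [ 0.001  0.    -1.   ] w 69.9 F [ 0.5 -0.7 -0. ] g 0.0 q7 [0.66 0.15]
scene [184. 244.] 118 case mm [-154.2 -377.2]
scene [208. 254.] 126 case mm [ -62.9 -367.1]
scene [233. 271.] 131 case mm [  42.5 -377.9]
scene [190. 277.] 122 case mm [ -51.3 -469.2]
```

Now close on it.

```bash
python3 -m pendant '[{"dp":[0,0,0.4],"rotation":[0,0,0],"jaw":0.8},{"dp":[0,0,0.7],"rotation":[0,0,0],"jaw":0.8},{"dp":[0,0,0.77],"rotation":[0,0,0],"jaw":0.8},{"dp":[0,0,0.77],"rotation":[0,0,0],"jaw":0.8},{"dp":[0,0,0.77],"rotation":[0,0,0],"jaw":0.4},{"dp":[0,0,0.77],"rotation":[0,0,0],"jaw":0.4},{"dp":[0,0,0.77],"rotation":[0,0,0],"jaw":0.4},{"dp":[0,0,0.77],"rotation":[0,0,0],"jaw":0.4}]' 20
python3 st.py
```

```text
time: 8.78
ee_pos: [0.6393, -0.2317, 0.0103]
eef_rot: [0.685, 0.729, 0.0, 0.0]
ft_force: [-0.4, -0.2, 5.2]
width: 0.0444
grip_force: 19.8
t 8.78 case mm [  41.6 -377.4   10.3] yang -0.0003 down [-0.     0.001 -1.   ] w 44.4 F [-0.4 -0.2  5.2] g 19.8 q7 [0.64 0.11]
```

```bash
python3 -m pendant '[{"dp":[0,0,-0.2],"rotation":[0,0,0],"jaw":0.4},{"dp":[0,0,-0.5],"rotation":[0,0,0],"jaw":0.4},{"dp":[0,0,-0.74],"rotation":[0,0,0],"jaw":0.4},{"dp":[0,0,-0.74],"rotation":[0,0,0],"jaw":0.4}]' >/dev/null; python3 st.py
python3 -m pendant '[{"dp":[0.2,0,-0.3],"rotation":[0,0,0],"jaw":0.4},{"dp":[0.5,0,-0.6],"rotation":[0,0,0],"jaw":0.4},{"dp":[0.84,0,-0.74],"rotation":[0,0,0],"jaw":0.4},{"dp":[0.84,0,-0.74],"rotation":[0,0,0],"jaw":0.4}]' >/dev/null; python3 st.py
python3 -m pendant '[{"dp":[0.4,0,0],"rotation":[0,0,0],"jaw":0.4},{"dp":[0.84,0,0],"rotation":[0,0,0],"jaw":0.4},{"dp":[0.84,0,0],"rotation":[0,0,0],"jaw":0.4}]' >/dev/null
python3 -m pendant '[{"dp":[0.4,0.015,0],"rotation":[0,0,0],"jaw":0.4},{"dp":[0.7,0.015,0],"rotation":[0,0,0],"jaw":0.4},{"dp":[0.87,0.015,0],"rotation":[0,0,0],"jaw":0.4},{"dp":[0.87,0.015,0],"rotation":[0,0,0],"jaw":0.4}]' >/dev/null; python3 st.py
python3 - <<'E'
from h import *; snap('wrist','w3'); c=snap('side','d3'); cv2.imwrite('pics/d3c.png',cv2.resize(c['image'][100:290,180:340,::-1],None,fx=3,fy=3)); st()
E
```

```text
t 9.28 case mm [  42.9 -377.6  124. ] yang -0.0003 down [-0.002  0.005 -1.   ] w 44.0 F [ 0.4  0.6 -1.1] g 19.8 q7 [0.66 0.15]
t 9.78 case mm [  42.3 -245.2  233.3] yang 0.0074 down [ 0.001  0.003 -1.   ] w 44.6 F [ 0.2  0.3 -1.2] g 19.8 q7 [ 0.54 -0.01]
t 10.65 case mm [ 43.    6.8 230.2] yang 0.0028 down [ 0.    -0.002 -1.   ] w 44.3 F [ 0.5 -0.5 -1.3] g 19.8 q7 [ 0.2  -0.43]
t 10.75 case mm [ 43.8   3.5 230.4] yang -0.0016 down [-0.001 -0.001 -1.   ] w 44.4 F [ 0.8 -0.8  0.1] g 19.8 q7 [ 0.2  -0.43]
```

View pics/d3c.png

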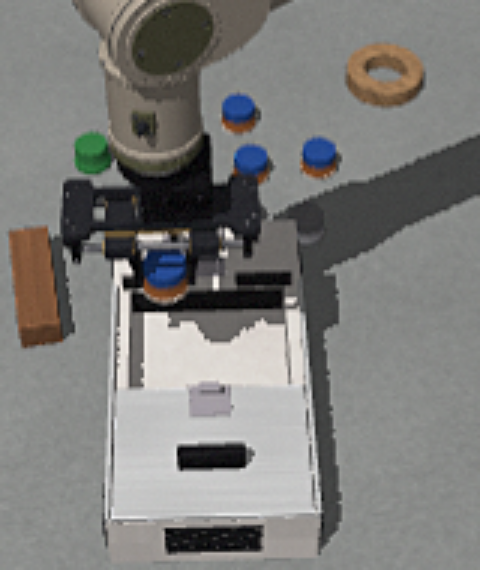

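The jar hangs upright in the gripper, over the compartment. I'll lower it.

```bash
python3 -m pendant '[{"dp":[0,0,0.3],"rotation":[0,0,0],"jaw":0.4},{"dp":[0,0,0.6],"rotation":[0,0,0],"jaw":0.4},{"dp":[0,0,0.85],"rotation":[0,0,0],"jaw":0.4},{"dp":[0,0,0.95],"rotation":[0,0,0],"jaw":0.4},{"dp":[0,0,0.95],"rotation":[0,0,0],"jaw":0.4}]' >/dev/null; python3 st.py
python3 -m pendant '[{"dp":[0,0,0.1],"rotation":[0,0,0],"jaw":0.4},{"dp":[0,0,0.18],"rotation":[0,0,0],"jaw":0.4},{"dp":[0,0,0.215],"rotation":[0,0,0],"jaw":0.4},{"dp":[0,0,0.215],"rotation":[0,0,0],"jaw":0.4}]' >/dev/null; python3 st.py
python3 -m pendant '[{"dp":[0,0,0],"rotation":[0,0,0],"jaw":0.66},{"dp":[0,0,0],"rotation":[0,0,0],"jaw":0.66},{"dp":[0,0,-0.1],"rotation":[0,0,0],"jaw":0.66},{"dp":[0,0,-0.4],"rotation":[0,0,0],"jaw":0.66},{"dp":[0,0,-0.8],"rotation":[0,0,0],"jaw":0.66},{"dp":[0,0,-1],"rotation":[0,0,0],"jaw":0.66},{"dp":[0,0,-1],"rotation":[0,0,0],"jaw":0.66}]' >/dev/null; python3 st.py
python3 - <<'E'
from h import *; jars('scene','s4');c=load('s4'); cv2.imwrite('pics/s4c.png',cv2.resize(c['image'][140:310,170:350,::-1],None,fx=3,fy=3))
E
```

```text
t 11.38 case mm [43.6  4.  88.6] yang -0.0017 down [-0.001 -0.001 -1.   ] w 44.3 F [0.7 0.3 0.4] g 19.8 q7 [ 0.19 -0.49]
t 11.88 case mm [43.4  5.3 56.5] yang -0.0001 down [-0. -0. -1.] w 44.4 F [-0.6  0.3 -1.4] g 19.8 q7 [ 0.18 -0.5 ]
t 12.75 case mm [ 44.9   6.  211. ] yang -0.0001 down [ 0.001  0.006 -1.   ] w 57.5 F [ 0.7  0.6 -1.3] g 0.0 q7 [ 0.21 -0.44]
scene [296. 191.] 91 case mm [24.  44.5]
scene [184. 244.] 122 case mm [-155.3 -376.6]
scene [208. 254.] 126 case mm [ -63. -367.]
scene [191. 277.] 142 case mm [ -50.9 -468.1]
```

View pics/s4c.png

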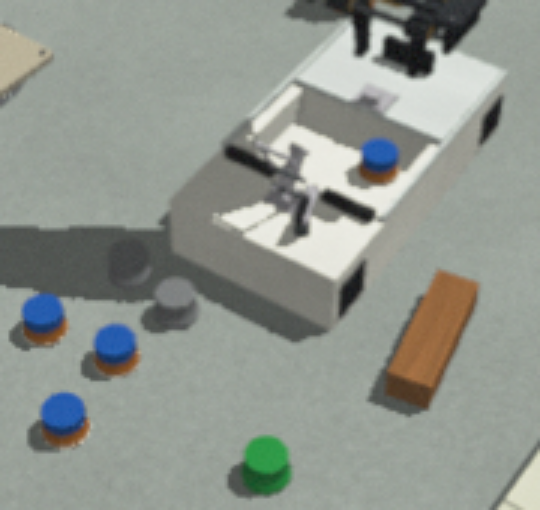

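```bash
python3 -m pendant '[{"dp":[-0.827,-0.238,-0.1],"rotation":[0,0,0],"jaw":0.8},{"dp":[-0.827,-0.238,-0.1],"rotation":[0,0,0],"jaw":0.8},{"dp":[-0.827,-0.238,-0.1],"rotation":[0,0,0],"jaw":0.8}]' >/dev/null
python3 -m pendant '[{"dp":[-0.827,-0.238,0],"rotation":[0,0,0],"jaw":0.8},{"dp":[-0.827,-0.238,0],"rotation":[0,0,0],"jaw":0.8},{"dp":[-0.827,-0.238,0],"rotation":[0,0,0],"jaw":0.8}]' >/dev/null
python3 -m pendant '[{"dp":[-0.827,-0.238,0.1],"rotation":[0,0,0],"jaw":0.8},{"dp":[-0.827,-0.238,0.3],"rotation":[0,0,0],"jaw":0.8},{"dp":[-0.827,-0.238,0.6],"rotation":[0,0,0],"jaw":0.8},{"dp":[-0.827,-0.238,0.75],"rotation":[0,0,0],"jaw":0.8},{"dp":[-0.827,-0.238,0.75],"rotation":[0,0,0],"jaw":0.8}]' >/dev/null
python3 - <<'E'
from h import *; st(); jars('scene','s5')
E
```

```text
t 14.18 case mm [ -64.5 -365.   107.2] yang 0.0012 down [ 0.003 -0.003 -1.   ] w 69.4 F [-0.2 -0.7  0.7] g 0.0 q7 [0.77 0.23]
scene [296. 191.] 90 case mm [23.4 44.9]
scene [184. 244.] 124 case mm [-154.  -377.6]
scene [208. 254.] 128 case mm [ -62.7 -366.9]
scene [191. 277.] 129 case mm [ -50.6 -468.5]
```

```bash
python3 -m pendant '[{"dp":[0,0.01,0.3],"rotation":[0,0,0],"jaw":0.8},{"dp":[0,0.01,0.6],"rotation":[0,0,0],"jaw":0.8},{"dp":[0,0.01,0.66],"rotation":[0,0,0],"jaw":0.8},{"dp":[0,0.01,0.66],"rotation":[0,0,0],"jaw":0.8},{"dp":[0,0.01,0.66],"rotation":[0,0,0],"jaw":0.4},{"dp":[0,0.01,0.66],"rotation":[0,0,0],"jaw":0.4},{"dp":[0,0.01,0.66],"rotation":[0,0,0],"jaw":0.4},{"dp":[0,0.01,0.66],"rotation":[0,0,0],"jaw":0.4}]' 20 >/dev/null
python3 st.py
python3 -m pendant '[{"dp":[0,0,-0.2],"rotation":[0,0,0],"jaw":0.4},{"dp":[0,0,-0.5],"rotation":[0,0,0],"jaw":0.4},{"dp":[0,0,-0.74],"rotation":[0,0,0],"jaw":0.4},{"dp":[0,0,-0.74],"rotation":[0,0,0],"jaw":0.4}]' >/dev/null; python3 st.py
python3 -m pendant '[{"dp":[0.2,0,-0.3],"rotation":[0,0,0],"jaw":0.4},{"dp":[0.5,0,-0.6],"rotation":[0,0,0],"jaw":0.4},{"dp":[0.84,0,-0.74],"rotation":[0,0,0],"jaw":0.4},{"dp":[0.84,0,-0.74],"rotation":[0,0,0],"jaw":0.4}]' >/dev/null
python3 -m pendant '[{"dp":[0.4,0.07,0],"rotation":[0,0,0],"jaw":0.4},{"dp":[0.84,0.07,0],"rotation":[0,0,0],"jaw":0.4},{"dp":[0.84,0.07,0],"rotation":[0,0,0],"jaw":0.4}]' >/dev/null
python3 -m pendant '[{"dp":[0.4,0.07,0],"rotation":[0,0,0],"jaw":0.4},{"dp":[0.7,0.07,0],"rotation":[0,0,0],"jaw":0.4},{"dp":[0.8,0.07,0],"rotation":[0,0,0],"jaw":0.4},{"dp":[0.8,0.07,0],"rotation":[0,0,0],"jaw":0.4},{"dp":[0.8,0.07,0],"rotation":[0,0,0],"jaw":0.4}]' >/dev/null; python3 st.py
```

```text
t 15.22 case mm [ -61.9 -367.1   10.9] yang -0.0004 down [-0.001  0.001 -1.   ] w 44.6 F [-2.2  0.8  5.4] g 20.0 q7 [0.74 0.17]
t 15.72 case mm [ -60.4 -367.4  124.2] yang -0.0003 down [-0.003  0.004 -1.   ] w 44.5 F [ 0.1 -0.4 -0.4] g 20.0 q7 [0.78 0.23]
t 17.23 case mm [-40.7   2.7 231.7] yang -0.0031 down [-0.001 -0.001 -1.   ] w 44.2 F [-0.2 -0.4 -0.8] g 20.0 q7 [ 0.34 -0.42]
```

```bash
python3 -m pendant '[{"dp":[0,-0.01,0.3],"rotation":[0,0,0],"jaw":0.4},{"dp":[0,-0.01,0.6],"rotation":[0,0,0],"jaw":0.4},{"dp":[0,-0.01,0.85],"rotation":[0,0,0],"jaw":0.4},{"dp":[0,-0.01,0.95],"rotation":[0,0,0],"jaw":0.4},{"dp":[0,-0.01,0.95],"rotation":[0,0,0],"jaw":0.4}]' >/dev/null; python3 st.py
python3 -m pendant '[{"dp":[0,0,0.1],"rotation":[0,0,0],"jaw":0.4},{"dp":[0,0,0.18],"rotation":[0,0,0],"jaw":0.4},{"dp":[0,0,0.22],"rotation":[0,0,0],"jaw":0.4},{"dp":[0,0,0.22],"rotation":[0,0,0],"jaw":0.4}]' >/dev/null; python3 st.py
python3 -m pendant '[{"dp":[0,0,0],"rotation":[0,0,0],"jaw":0.66},{"dp":[0,0,0],"rotation":[0,0,0],"jaw":0.66},{"dp":[0,0,-0.1],"rotation":[0,0,0],"jaw":0.66},{"dp":[0,0,-0.4],"rotation":[0,0,0],"jaw":0.66},{"dp":[0,0,-0.8],"rotation":[0,0,0],"jaw":0.66},{"dp":[0,0,-1],"rotation":[0,0,0],"jaw":0.66},{"dp":[0,0,-1],"rotation":[0,0,0],"jaw":0.66}]' >/dev/null; python3 st.py
python3 - <<'E'
from h import *; jars('scene','s6')
E
```

```text
t 17.85 case mm [-42.5   4.2  89.6] yang -0.0015 down [-0.    -0.001 -1.   ] w 44.4 F [-0.1 -0.1  0.3] g 20.0 q7 [ 0.29 -0.51]
t 18.35 case mm [-42.8   5.2  56.4] yang -0.0 down [-0.    -0.001 -1.   ] w 43.9 F [ 0.1 -1.  -0. ] g 20.0 q7 [ 0.28 -0.54]
t 19.23 case mm [-41.2   5.9 210.5] yang 0.0 down [ 0.     0.006 -1.   ] w 57.4 F [ 0.2  0.8 -0.1] g 0.0 q7 [ 0.34 -0.44]
scene [275. 182.] 86 case mm [-65.4  44.5]
scene [296. 191.] 93 case mm [23.6 45.1]
scene [184. 244.] 122 case mm [-154.2 -377.1]
scene [191. 277.] 139 case mm [ -50.3 -468.2]
```

```bash
python3 -m pendant '[{"dp":[-0.849,-0.25,-0.1],"rotation":[0,0,0],"jaw":0.8},{"dp":[-0.849,-0.25,-0.1],"rotation":[0,0,0],"jaw":0.8},{"dp":[-0.849,-0.25,-0.1],"rotation":[0,0,0],"jaw":0.8}]' >/dev/null
python3 -m pendant '[{"dp":[-0.849,-0.25,0],"rotation":[0,0,0],"jaw":0.8},{"dp":[-0.849,-0.25,0],"rotation":[0,0,0],"jaw":0.8},{"dp":[-0.849,-0.25,0],"rotation":[0,0,0],"jaw":0.8}]' >/dev/null
python3 -m pendant '[{"dp":[-0.849,-0.25,0.1],"rotation":[0,0,0],"jaw":0.8},{"dp":[-0.849,-0.25,0.3],"rotation":[0,0,0],"jaw":0.8},{"dp":[-0.849,-0.25,0.6],"rotation":[0,0,0],"jaw":0.8},{"dp":[-0.849,-0.25,0.75],"rotation":[0,0,0],"jaw":0.8},{"dp":[-0.849,-0.25,0.75],"rotation":[0,0,0],"jaw":0.8},{"dp":[-0.849,-0.25,0.75],"rotation":[0,0,0],"jaw":0.8}]' >/dev/null
python3 - <<'E'
from h import *; st(); jars('scene','s7'); jars('side','d7')
E
```

```text
t 20.77 case mm [-154.  -376.2  110.3] yang 0.0013 down [-0.     0.001 -1.   ] w 69.6 F [-0.7 -0.2 -0.1] g 0.0 q7 [0.88 0.38]
scene [275. 182.] 86 case mm [-65.5  44.5]
scene [296. 191.] 95 case mm [23.4 44.4]
scene [184. 244.] 119 case mm [-154.5 -376.9]
scene [191. 277.] 139 case mm [ -50.8 -468.1]
side [259. 136.] 77 case mm [ -51.4 -468.1]
side [286. 150.] 91 case mm [-156.  -377.2]
side [236. 223.] 125 case mm [ 44.8 -26.6]
side [262. 222.] 123 case mm [-44.5 -26.5]
```

```bash
python3 -m pendant '[{"dp":[0,0,0.3],"rotation":[0,0,0],"jaw":0.8},{"dp":[0,0,0.6],"rotation":[0,0,0],"jaw":0.8},{"dp":[0,0,0.66],"rotation":[0,0,0],"jaw":0.8},{"dp":[0,0,0.66],"rotation":[0,0,0],"jaw":0.8},{"dp":[0,0,0.66],"rotation":[0,0,0],"jaw":0.4},{"dp":[0,0,0.66],"rotation":[0,0,0],"jaw":0.4},{"dp":[0,0,0.66],"rotation":[0,0,0],"jaw":0.4},{"dp":[0,0,0.66],"rotation":[0,0,0],"jaw":0.4}]' 20 >/dev/null
python3 st.py
python3 -m pendant '[{"dp":[0,0,-0.2],"rotation":[0,0,0],"jaw":0.4},{"dp":[0,0,-0.5],"rotation":[0,0,0],"jaw":0.4},{"dp":[0,0,-0.74],"rotation":[0,0,0],"jaw":0.4},{"dp":[0,0,-0.74],"rotation":[0,0,0],"jaw":0.4}]' >/dev/null; python3 st.py
python3 -m pendant '[{"dp":[0.2,0.1,-0.3],"rotation":[0,0,0],"jaw":0.4},{"dp":[0.5,0.1,-0.6],"rotation":[0,0,0],"jaw":0.4},{"dp":[0.5,0.1,-0.74],"rotation":[0,0,0],"jaw":0.4},{"dp":[0.5,0.1,-0.74],"rotation":[0,0,0],"jaw":0.4}]' >/dev/null
python3 -m pendant '[{"dp":[0.4,0.35,0],"rotation":[0,0,0],"jaw":0.4},{"dp":[0.84,0.35,0],"rotation":[0,0,0],"jaw":0.4},{"dp":[0.84,0.35,0],"rotation":[0,0,0],"jaw":0.4}]' >/dev/null
python3 -m pendant '[{"dp":[0.4,0.3,0],"rotation":[0,0,0],"jaw":0.4},{"dp":[0.7,0.3,0],"rotation":[0,0,0],"jaw":0.4},{"dp":[0.807,0.3,0],"rotation":[0,0,0],"jaw":0.4},{"dp":[0.807,0.3,0],"rotation":[0,0,0],"jaw":0.4},{"dp":[0.807,0.3,0],"rotation":[0,0,0],"jaw":0.4}]' >/dev/null; python3 st.py
```

```text
t 21.88 case mm [-154.9 -377.1   10.8] yang -0.0004 down [-0.001  0.    -1.   ] w 44.2 F [-2.1  0.7  6. ] g 20.0 q7 [0.85 0.31]
t 22.38 case mm [-153.6 -377.7  123.9] yang -0.0003 down [-0.003  0.004 -1.   ] w 44.2 F [ 0.1  0.3 -0.8] g 20.0 q7 [0.89 0.39]
t 23.88 case mm [-42.6 -57.4 231.5] yang -0.0031 down [-0.001 -0.001 -1.   ] w 44.6 F [ 1.1  0.2 -0.9] g 20.0 q7 [ 0.46 -0.3 ]
```

```bash
python3 -m pendant '[{"dp":[0.015,0,0.3],"rotation":[0,0,0],"jaw":0.4},{"dp":[0.015,0,0.6],"rotation":[0,0,0],"jaw":0.4},{"dp":[0.015,0,0.85],"rotation":[0,0,0],"jaw":0.4},{"dp":[0.015,0,0.95],"rotation":[0,0,0],"jaw":0.4},{"dp":[0.015,0,0.95],"rotation":[0,0,0],"jaw":0.4}]' >/dev/null; python3 st.py
python3 -m pendant '[{"dp":[0,0,0.1],"rotation":[0,0,0],"jaw":0.4},{"dp":[0,0,0.18],"rotation":[0,0,0],"jaw":0.4},{"dp":[0,0,0.22],"rotation":[0,0,0],"jaw":0.4},{"dp":[0,0,0.22],"rotation":[0,0,0],"jaw":0.4}]' >/dev/null; python3 st.py
python3 -m pendant '[{"dp":[0,0,0],"rotation":[0,0,0],"jaw":0.66},{"dp":[0,0,0],"rotation":[0,0,0],"jaw":0.66},{"dp":[0,0,-0.1],"rotation":[0,0,0],"jaw":0.66},{"dp":[0,0,-0.4],"rotation":[0,0,0],"jaw":0.66},{"dp":[0,0,-0.8],"rotation":[0,0,0],"jaw":0.66},{"dp":[0,0,-1],"rotation":[0,0,0],"jaw":0.66},{"dp":[0,0,-1],"rotation":[0,0,0],"jaw":0.66}]' >/dev/null; python3 st.py
python3 - <<'E'
from h import *; jars('scene','s8')
E
```

```text
t 24.5 case mm [-42.6 -53.7  89.6] yang -0.0018 down [-0.    -0.001 -1.   ] w 44.1 F [-0.2 -0.5 -0.9] g 20.0 q7 [ 0.41 -0.4 ]
t 25.0 case mm [-42.8 -52.5  56.4] yang -0.0 down [ 0.    -0.001 -1.   ] w 44.5 F [ 0.3 -0.7  0.4] g 20.0 q7 [ 0.39 -0.43]
t 25.88 case mm [-41.1 -52.1 210.5] yang -0.0001 down [-0.     0.006 -1.   ] w 57.3 F [0.4 0.1 0.3] g 0.0 q7 [ 0.45 -0.32]
scene [275. 183.] 97 case mm [-65.7  41.1]
scene [296. 191.] 88 case mm [23.8 45. ]
scene [191. 277.] 142 case mm [ -50.6 -468.1]
```

```bash
python3 -m pendant '[{"dp":[-0.923,-0.019,-0.1],"rotation":[0,0,0],"jaw":0.8},{"dp":[-0.923,-0.019,-0.1],"rotation":[0,0,0],"jaw":0.8},{"dp":[-0.923,-0.019,-0.1],"rotation":[0,0,0],"jaw":0.8}]' >/dev/null
python3 -m pendant '[{"dp":[-0.923,-0.019,0],"rotation":[0,0,0],"jaw":0.8},{"dp":[-0.923,-0.019,0],"rotation":[0,0,0],"jaw":0.8},{"dp":[-0.923,-0.019,0],"rotation":[0,0,0],"jaw":0.8}]' >/dev/null
python3 -m pendant '[{"dp":[-0.923,-0.019,0.1],"rotation":[0,0,0],"jaw":0.8},{"dp":[-0.923,-0.019,0.3],"rotation":[0,0,0],"jaw":0.8},{"dp":[-0.923,-0.019,0.6],"rotation":[0,0,0],"jaw":0.8},{"dp":[-0.923,-0.019,0.75],"rotation":[0,0,0],"jaw":0.8},{"dp":[-0.923,-0.019,0.75],"rotation":[0,0,0],"jaw":0.8},{"dp":[-0.923,-0.019,0.75],"rotation":[0,0,0],"jaw":0.8}]' >/dev/null
python3 - <<'E'
from h import *; st(); jars('scene','s9'); jars('side','d9')
E
```

```text
t 27.43 case mm [ -50.  -466.9  110.7] yang 0.0014 down [-0.     0.002 -1.   ] w 69.8 F [-0.2 -0.8  0.2] g 0.0 q7 [0.87 0.34]
scene [275. 182.] 88 case mm [-66.   41.9]
scene [296. 191.] 92 case mm [23.8 44.8]
scene [191. 277.] 135 case mm [ -51.1 -467.9]
side [259. 135.] 84 case mm [ -51.5 -470.3]
side [261. 208.] 123 case mm [-44.5 -86.1]
side [237. 223.] 124 case mm [ 44.6 -26.6]
side [262. 222.] 127 case mm [-44.5 -27.3]
```

```bash
python3 -m pendant '[{"dp":[0,0,0.3],"rotation":[0,0,0],"jaw":0.8},{"dp":[0,0,0.6],"rotation":[0,0,0],"jaw":0.8},{"dp":[0,0,0.66],"rotation":[0,0,0],"jaw":0.8},{"dp":[0,0,0.66],"rotation":[0,0,0],"jaw":0.8},{"dp":[0,0,0.66],"rotation":[0,0,0],"jaw":0.4},{"dp":[0,0,0.66],"rotation":[0,0,0],"jaw":0.4},{"dp":[0,0,0.66],"rotation":[0,0,0],"jaw":0.4},{"dp":[0,0,0.66],"rotation":[0,0,0],"jaw":0.4}]' 20 >/dev/null
python3 st.py
python3 -m pendant '[{"dp":[0,0,-0.2],"rotation":[0,0,0],"jaw":0.4},{"dp":[0,0,-0.5],"rotation":[0,0,0],"jaw":0.4},{"dp":[0,0,-0.74],"rotation":[0,0,0],"jaw":0.4},{"dp":[0,0,-0.74],"rotation":[0,0,0],"jaw":0.4}]' >/dev/null; python3 st.py
python3 -m pendant '[{"dp":[0.2,0.03,-0.3],"rotation":[0,0,0],"jaw":0.4},{"dp":[0.5,0.03,-0.6],"rotation":[0,0,0],"jaw":0.4},{"dp":[0.9,0.03,-0.74],"rotation":[0,0,0],"jaw":0.4},{"dp":[0.9,0.03,-0.74],"rotation":[0,0,0],"jaw":0.4}]' >/dev/null
python3 -m pendant '[{"dp":[0.4,0.3,0],"rotation":[0,0,0],"jaw":0.4},{"dp":[0.94,0.3,0],"rotation":[0,0,0],"jaw":0.4},{"dp":[0.94,0.3,0],"rotation":[0,0,0],"jaw":0.4}]' >/dev/null
python3 -m pendant '[{"dp":[0.4,0.3,0],"rotation":[0,0,0],"jaw":0.4},{"dp":[0.7,0.3,0],"rotation":[0,0,0],"jaw":0.4},{"dp":[0.927,0.3,0],"rotation":[0,0,0],"jaw":0.4},{"dp":[0.927,0.3,0],"rotation":[0,0,0],"jaw":0.4},{"dp":[0.927,0.3,0],"rotation":[0,0,0],"jaw":0.4}]' >/dev/null; python3 st.py
```

```text
t 28.52 case mm [ -50.9 -468.2   10.9] yang -0.0003 down [-0.001  0.001 -1.   ] w 44.1 F [-1.   0.8  4.4] g 20.0 q7 [0.85 0.3 ]
t 29.02 case mm [ -49.6 -468.7  124.5] yang -0.0003 down [-0.003  0.004 -1.   ] w 44.3 F [ 0.8 -0.8 -1.2] g 20.0 q7 [0.87 0.35]
t 30.52 case mm [ 43.4 -54.5 231. ] yang -0.0015 down [-0.001 -0.002 -1.   ] w 44.2 F [ 1.1  0.6 -0.7] g 20.0 q7 [ 0.33 -0.35]
```

```bash
python3 -m pendant '[{"dp":[0,0,0.3],"rotation":[0,0,0],"jaw":0.4},{"dp":[0,0,0.6],"rotation":[0,0,0],"jaw":0.4},{"dp":[0,0,0.85],"rotation":[0,0,0],"jaw":0.4},{"dp":[0,0,0.95],"rotation":[0,0,0],"jaw":0.4},{"dp":[0,0,0.95],"rotation":[0,0,0],"jaw":0.4}]' >/dev/null; python3 st.py
python3 -m pendant '[{"dp":[0,0,0.1],"rotation":[0,0,0],"jaw":0.4},{"dp":[0,0,0.18],"rotation":[0,0,0],"jaw":0.4},{"dp":[0,0,0.22],"rotation":[0,0,0],"jaw":0.4},{"dp":[0,0,0.22],"rotation":[0,0,0],"jaw":0.4}]' >/dev/null; python3 st.py
python3 -m pendant '[{"dp":[0,0,0],"rotation":[0,0,0],"jaw":0.66},{"dp":[0,0,0],"rotation":[0,0,0],"jaw":0.66},{"dp":[0,0,-0.1],"rotation":[0,0,0],"jaw":0.66},{"dp":[0,0,-0.4],"rotation":[0,0,0],"jaw":0.66},{"dp":[0,0,-0.8],"rotation":[0,0,0],"jaw":0.66},{"dp":[0,0,-1],"rotation":[0,0,0],"jaw":0.66},{"dp":[0,0,-1],"rotation":[0,0,0],"jaw":0.66}]' >/dev/null; python3 st.py
python3 -m pendant '[{"dp":[0.3,-0.15,0],"rotation":[0,0,0],"jaw":0},{"dp":[0.6,-0.28,0],"rotation":[0,0,0],"jaw":0},{"dp":[1,-0.28,0],"rotation":[0,0,0],"jaw":0},{"dp":[1,-0.28,0],"rotation":[0,0,0],"jaw":0}]' >/dev/null; python3 st.py
python3 - <<'E'
from h import *; jars('scene','s10'); c=load('s10'); cv2.imwrite('pics/s10c.png',cv2.resize(c['image'][140:310,170:350,::-1],None,fx=3,fy=3))
jars('side','d10')
E
```

```text
t 31.15 case mm [ 43.3 -54.1  89.4] yang -0.0016 down [-0.    -0.001 -1.   ] w 44.2 F [ 0.4  0.1 -0.4] g 20.0 q7 [ 0.31 -0.41]
t 31.65 case mm [ 43.2 -52.8  56.3] yang -0.0 down [-0.    -0.001 -1.   ] w 44.3 F [ 0.8 -0.3 -1.1] g 20.0 q7 [ 0.3  -0.43]
t 32.52 case mm [ 44.8 -52.2 211. ] yang -0.0 down [ 0.     0.006 -1.   ] w 57.1 F [-0.5 -0.5 -1. ] g 0.0 q7 [ 0.33 -0.36]
t 33.02 case mm [ -0.9 103.3 206.8] yang 0.0083 down [ 0.002 -0.001 -1.   ] w 25.4 F [ 0.8 -0.6 -0. ] g 0.0 q7 [ 0.12 -0.62]
scene [275. 183.] 70 case mm [-66.3  39.6]
scene [292. 196.] 188 case mm [23.9 13.6]
side [236. 223.] 126 case mm [ 44.7 -27.2]
side [262. 222.] 115 case mm [-45.1 -25.9]
```

View pics/s10c.png

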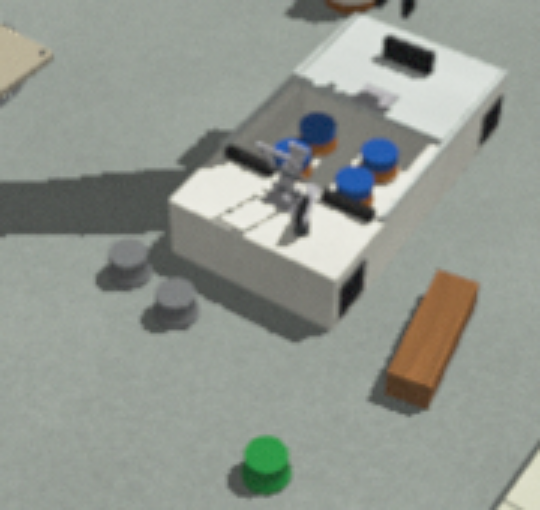

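All four jars stand in the compartment, caps at crop (318,131), (293,153), (380,155) and (355,184). Next I'll shut the lid.

```bash
python3 -m pendant '[{"dp":[0.3,0,0],"rotation":[0,0,0],"jaw":0},{"dp":[0.53,0,0],"rotation":[0,0,0],"jaw":0},{"dp":[0.53,0,0.2],"rotation":[0,0,0],"jaw":0},{"dp":[0.53,0,0.45],"rotation":[0,0,0],"jaw":0},{"dp":[0.53,0,0.65],"rotation":[0,0,0],"jaw":0},{"dp":[0.53,0,0.66],"rotation":[0,0,0],"jaw":0},{"dp":[0.53,0,0.66],"rotation":[0,0,0],"jaw":0}]' >/dev/null; python3 st.py
python3 -m pendant '[{"dp":[-0.13,0,0],"rotation":[0,0,0],"jaw":0},{"dp":[-0.26,0,0],"rotation":[0,0,0],"jaw":0},{"dp":[-0.4,0,0],"rotation":[0,0,0],"jaw":0},{"dp":[-0.55,0,0],"rotation":[0,0,0],"jaw":0},{"dp":[-0.7,0,0],"rotation":[0,0,0],"jaw":0},{"dp":[-0.83,0,0],"rotation":[0,0,0],"jaw":0},{"dp":[-0.93,0,0],"rotation":[0,0,0],"jaw":0},{"dp":[-0.97,0,0],"rotation":[0,0,0],"jaw":0}]' >/dev/null; python3 st.py
```

```text
t 34.0 case mm [  2.3 176.  108.9] yang -0.0015 down [ 0.     0.001 -1.   ] w 0.3 F [ 0.8 -0.1  1. ] g 0.0 q7 [-0.03 -0.79]
t 35.0 case mm [  1.8  29.5 107.9] yang -0.0017 down [-0.001  0.001 -1.   ] w 0.3 F [1.1 2.3 1.4] g 1.1 q7 [ 0.23 -0.55]
```

```bash
python3 -m pendant '[{"dp":[-0.04,0,0],"rotation":[0,0,0],"jaw":0},{"dp":[-0.06,0,0],"rotation":[0,0,0],"jaw":0},{"dp":[-0.06,0,0],"rotation":[0,0,0],"jaw":0}]' >/dev/null; python3 st.py
python3 -m pendant '[{"dp":[-0.02,0,0],"rotation":[0,0,0],"jaw":0},{"dp":[-0.02,0,0],"rotation":[0,0,0],"jaw":0}]' >/dev/null; python3 st.py
python3 -m pendant '[{"dp":[-0.013,0,0],"rotation":[0,0,0],"jaw":0},{"dp":[-0.013,0,0],"rotation":[0,0,0],"jaw":0}]' >/dev/null; python3 st.py
```

```text
t 35.38 case mm [  1.2  21.9 107.6] yang -0.0001 down [-0.001 -0.001 -1.   ] w 0.7 F [ 0.3  0.9 -0.4] g 0.0 q7 [ 0.25 -0.54]
t 35.62 case mm [  1.1  19.  107.5] yang -0.0001 down [-0.    -0.001 -1.   ] w 0.4 F [ 0.2  1.7 -0.8] g 0.5 q7 [ 0.25 -0.53]
t 35.88 case mm [  1.1  17.4 107.6] yang 0.0001 down [ 0.    -0.001 -1.   ] w 0.5 F [-1.2  2.5 -2.7] g 1.6 q7 [ 0.26 -0.53]
```

```bash
python3 -m pendant '[{"dp":[-0.013,0,0],"rotation":[0,0,0],"jaw":0},{"dp":[-0.013,0,0],"rotation":[0,0,0],"jaw":0}]' >/dev/null; python3 st.py
python3 -m pendant '[{"dp":[-0.013,0,0],"rotation":[0,0,0],"jaw":0},{"dp":[-0.013,0,0],"rotation":[0,0,0],"jaw":0}]' >/dev/null; python3 st.py
```

```text
t 36.12 case mm [  1.1  16.3 107.6] yang 0.0007 down [ 0.001 -0.    -1.   ] w 0.0 F [-0.2  6.  -4.4] g 2.9 q7 [ 0.26 -0.53]
t 36.38 case mm [  1.1  15.3 107.6] yang 0.0015 down [ 0.003 -0.    -1.   ] w 0.3 F [ 1.  10.1 -4. ] g 4.3 q7 [ 0.26 -0.52]
```

The lid is against the seal. I'll back off and bring the fingers behind the bail.

```bash
python3 -m pendant '[{"dp":[0.06,0,0],"rotation":[0,0,0],"jaw":0},{"dp":[0.08,0,-0.1],"rotation":[0,0,0],"jaw":0},{"dp":[0.08,0,-0.5],"rotation":[0,0,0],"jaw":0},{"dp":[0.08,0,-0.88],"rotation":[0,0,0],"jaw":0},{"dp":[0.08,0,-0.88],"rotation":[0,0,0],"jaw":0}]' >/dev/null; python3 st.py
python3 -m pendant '[{"dp":[-0.4,0,0],"rotation":[0,0,0],"jaw":0},{"dp":[-0.8,0,0],"rotation":[0,0,0],"jaw":0},{"dp":[-1,0,0],"rotation":[0,0,0],"jaw":0},{"dp":[-1,0,0],"rotation":[0,0,0],"jaw":0}]' >/dev/null
python3 -m pendant '[{"dp":[-0.4,0,0],"rotation":[0,0,0],"jaw":0},{"dp":[-0.45,0,0],"rotation":[0,0,0],"jaw":0},{"dp":[-0.45,0,0],"rotation":[0,0,0],"jaw":0}]' >/dev/null
python3 - <<'E'
from h import *; st()
for n in('scene','side'): snap(n,n+'11')
a=load('scene11')['image'][150:260,215:345,::-1]; b=load('side11')['image'][130:260,200:310,::-1]
cv2.imwrite('pics/m11.png',np.hstack([cv2.resize(a,(440,372),interpolation=2),cv2.resize(b,(315,372),interpolation=2)]))
E
```

```text
t 37.0 case mm [  3.6  26.  245.9] yang -0.0006 down [ 0.001  0.009 -1.   ] w 0.3 F [-0.4 -0.3 -0.2] g 0.0 q7 [ 0.27 -0.48]
t 37.88 case mm [   1.3 -191.8  239.8] yang -0.0005 down [ 0. -0. -1.] w 0.6 F [0.2 0.2 0.1] g 0.0 q7 [ 0.59 -0.09]
```

View pics/m11.png

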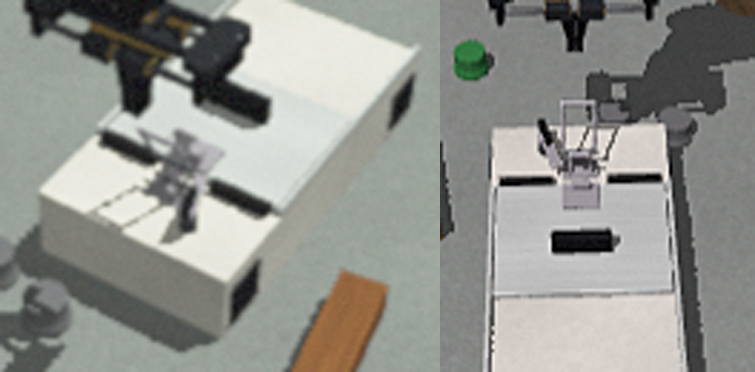

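The lid is shut with its front edge at the black strips. The bail's bar is still tipped back (top edge at side px ~248,166).

```bash
python3 - <<'E'
from h import *; c=load('side11')
print((case(world(c,248.2,166,.176))*1e3).round(1))
E
python3 -m pendant '[{"dp":[0,0,0.2],"rotation":[0,0,0],"jaw":0},{"dp":[0,0,0.48],"rotation":[0,0,0],"jaw":0},{"dp":[0,0,0.48],"rotation":[0,0,0],"jaw":0}]' >/dev/null; python3 st.py
python3 -m pendant '[{"dp":[0.07,0,0],"rotation":[0,0,0],"jaw":0},{"dp":[0.14,0,0],"rotation":[0,0,0],"jaw":0},{"dp":[0.21,0,0],"rotation":[0,0,0],"jaw":0},{"dp":[0.28,0,0],"rotation":[0,0,0],"jaw":0},{"dp":[0.35,0,0],"rotation":[0,0,0],"jaw":0},{"dp":[0.42,0,0],"rotation":[0,0,0],"jaw":0},{"dp":[0.49,0,0],"rotation":[0,0,0],"jaw":0},{"dp":[0.54,0,0],"rotation":[0,0,0],"jaw":0}]' >/dev/null; python3 st.py
python3 - <<'E'
from h import *
for n in('scene','side'): snap(n,n+'12')
a=load('scene12')['image'][150:260,215:345,::-1]; b=load('side12')['image'][130:260,200:310,::-1]
cv2.imwrite('pics/m12.png',np.hstack([cv2.resize(a,(440,372),interpolation=2),cv2.resize(b,(315,372),interpolation=2)]))
E
```

```text
[  -1.5 -158.8  176. ]
t 38.35 case mm [  -0.3 -190.6  165.4] yang 0.0022 down [ 0.001 -0.005 -1.   ] w 0.5 F [0.4 0.6 1. ] g 0.0 q7 [ 0.58 -0.11]
t 39.35 case mm [   1.4 -110.4  167.8] yang 0.0003 down [ 0. -0. -1.] w 0.3 F [-0.5 -0.3  0.3] g 0.0 q7 [ 0.47 -0.26]
```

View pics/m12.png

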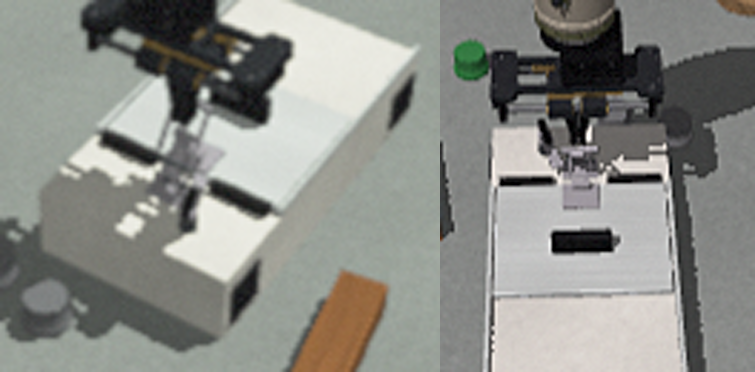

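The bail stands just past upright against the finger, with its legs near scene-crop (200,130). I'll push further.

```bash
python3 -m pendant '[{"dp":[0.08,0,0],"rotation":[0,0,0],"jaw":0},{"dp":[0.16,0,0],"rotation":[0,0,0],"jaw":0},{"dp":[0.22,0,0],"rotation":[0,0,0],"jaw":0},{"dp":[0.22,0,0],"rotation":[0,0,0],"jaw":0},{"dp":[0.22,0,-0.2],"rotation":[0,0,0],"jaw":0},{"dp":[0.22,0,-0.4],"rotation":[0,0,0],"jaw":0},{"dp":[0.22,0,-0.5],"rotation":[0,0,0],"jaw":0}]' >/dev/null; python3 st.py
python3 -m pendant '[{"dp":[-0.3,0,0],"rotation":[0,0,0],"jaw":0},{"dp":[-0.7,0,0],"rotation":[0,0,0],"jaw":0},{"dp":[-0.9,0,0],"rotation":[0,0,0],"jaw":0},{"dp":[-0.9,0,0],"rotation":[0,0,0],"jaw":0}]' >/dev/null; python3 st.py
python3 - <<'E'
from h import *
for n in('scene','side'): snap(n,n+'13')
a=load('scene13')['image'][165:235,235:318,::-1]; b=load('side13')['image'][160:230,220:280,::-1]
cv2.imwrite('pics/m13.png',np.hstack([cv2.resize(a,(440,372),interpolation=2),cv2.resize(b,(318,372),interpolation=2)]))
E
```

```text
t 40.33 case mm [  2.  -78.5 244.3] yang -0.0008 down [-0.     0.002 -1.   ] w 0.3 F [-0.2  0.4 -0.3] g 0.0 q7 [ 0.44 -0.29]
t 40.83 case mm [   0.8 -217.   241.8] yang -0.0056 down [-0.001 -0.001 -1.   ] w 0.3 F [ 0.3 -0.3 -0.3] g 0.0 q7 [ 0.61 -0.05]
```

View pics/m13.png

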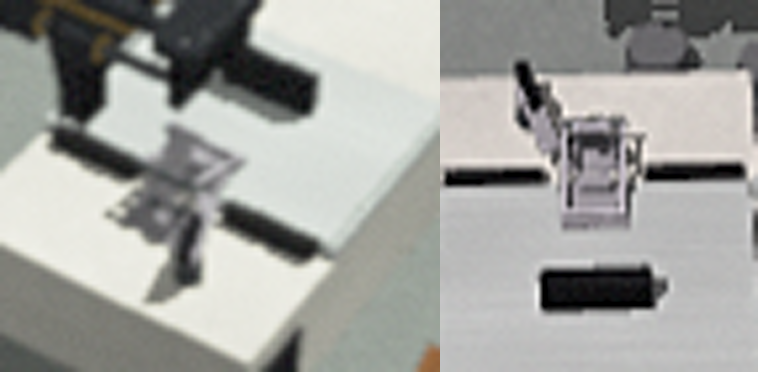

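The bail lies on the lid, with its bar at side-crop (597,220) behind the keeper plate and the lever's strip inside the loop.

Run:
```python
from h import *; st()
c=load('side13')
print('bar',(case(world(c,249.6,201.4,.101))*1e3).round(1), 'depth', (case(world(c,250,201))*1e3).round(1))
for f in('side13','scene13'):
    P,uv=cloud(load(f)); Q=((P-C0)@Rc)*1e3
    k=(abs(Q[:,0])<16)&(Q[:,1]>-140)&(Q[:,1]<-50)&(Q[:,2]>112)&(Q[:,2]<200)
    o=np.argsort(-Q[k][:,2])[:8]; print(f,np.c_[Q[k][o],uv[k][o]].round(0).tolist())
```

```text
t 40.92 case mm [   1.2 -212.8  242.3] yang -0.0003 down [ 0.001 -0.001 -1.   ] w 0.5 F [0.3 0.6 0.2] g 0.0 q7 [ 0.61 -0.05]
bar [ -2.7 -63.1 101. ] depth [ -4.2 -67.1  98.2]
side13 [[-6.0, -101.0, 154.0, 250.0, 183.0], [1.0, -101.0, 153.0, 248.0, 183.0], [4.0, -102.0, 152.0, 247.0, 183.0], [8.0, -103.0, 152.0, 246.0, 183.0], [-9.0, -103.0, 151.0, 251.0, 183.0], [-2.0, -104.0, 149.0, 249.0, 183.0], [1.0, -100.0, 149.0, 248.0, 184.0], [-13.0, -104.0, 149.0, 252.0, 183.0]]
scene13 [[-4.0, -110.0, 149.0, 268.0, 188.0], [-8.0, -110.0, 147.0, 267.0, 188.0], [-11.0, -105.0, 147.0, 267.0, 187.0], [-3.0, -111.0, 146.0, 268.0, 189.0], [8.0, -104.0, 146.0, 272.0, 189.0], [1.0, -106.0, 145.0, 270.0, 189.0], [9.0, -107.0, 144.0, 272.0, 190.0], [4.0, -104.0, 144.0, 271.0, 189.0]]
```

The bar lies at Y −63, 23 mm behind the keeper, and the lever still leans to +y. Everything is as required. Now the lever.

```bash
python3 -m pendant '[{"dp":[0.3,0,0],"rotation":[0,0,0],"jaw":0},{"dp":[0.7,0,0],"rotation":[0,0,0],"jaw":0},{"dp":[0.887,0,0],"rotation":[0,0,0],"jaw":0},{"dp":[0.887,0,0.1],"rotation":[0,0,0],"jaw":0},{"dp":[0.887,0,0.4],"rotation":[0,0,0],"jaw":0},{"dp":[0.887,0,0.68],"rotation":[0,0,0],"jaw":0},{"dp":[0.887,0,0.68],"rotation":[0,0,0],"jaw":0}]' >/dev/null; python3 st.py
python3 -m pendant '[{"dp":[0,0,0],"rotation":[0,0,0],"jaw":0}]' >/dev/null; python3 st.py
```

```text
t 41.8 case mm [ -0.9 -80.9 137.5] yang -0.0002 down [-0.    -0.006 -1.   ] w 0.0 F [-0.4 -0.1  0.5] g 0.0 q7 [ 0.42 -0.33]
t 41.92 case mm [  2.1 -80.1 142.2] yang -0.0002 down [ 0.     0.001 -1.   ] w 0.4 F [0.4 0.1 0.9] g 0.0 q7 [ 0.42 -0.33]
```

```bash
python3 -m pendant '[{"dp":[-0.12,0,-0.013],"rotation":[0,0,0],"jaw":0},{"dp":[-0.187,0,-0.027],"rotation":[0,0,0],"jaw":0},{"dp":[-0.267,0,-0.047],"rotation":[0,0,0],"jaw":0},{"dp":[-0.267,0,-0.047],"rotation":[0,0,0],"jaw":0}]' >/dev/null; python3 st.py
python3 -m pendant '[{"dp":[-0.066,0,0],"rotation":[0,0,0],"jaw":0},{"dp":[-0.12,0,0.003],"rotation":[0,0,0],"jaw":0},{"dp":[-0.18,0,0.035],"rotation":[0,0,0],"jaw":0},{"dp":[-0.23,0,0.067],"rotation":[0,0,0],"jaw":0},{"dp":[-0.23,0,0.067],"rotation":[0,0,0],"jaw":0}]' >/dev/null; python3 st.py
```

```text
t 42.42 case mm [   1.5 -122.2  148.1] yang -0.0027 down [-0.001  0.    -1.   ] w 0.2 F [ 0.7 -0.3 -0.5] g 0.0 q7 [ 0.48 -0.25]
t 43.05 case mm [   1.2 -155.8  137.1] yang -0.0013 down [-0.    -0.001 -1.   ] w 0.4 F [-0.   0.3  0.2] g 0.0 q7 [ 0.53 -0.2 ]
```

```bash
python3 -m pendant '[{"dp":[-0.04,0,0.05],"rotation":[0,0,0],"jaw":0},{"dp":[-0.07,0,0.1],"rotation":[0,0,0],"jaw":0},{"dp":[-0.07,0,0.1],"rotation":[0,0,0],"jaw":0}]' >/dev/null; python3 st.py
python3 -m pendant '[{"dp":[-0.015,0,0.04],"rotation":[0,0,0],"jaw":0},{"dp":[-0.025,0,0.075],"rotation":[0,0,0],"jaw":0},{"dp":[-0.025,0,0.075],"rotation":[0,0,0],"jaw":0}]' >/dev/null; python3 st.py
python3 -m pendant '[{"dp":[-0.005,0,0.025],"rotation":[0,0,0],"jaw":0},{"dp":[-0.007,0,0.04],"rotation":[0,0,0],"jaw":0},{"dp":[-0.007,0,0.04],"rotation":[0,0,0],"jaw":0}]' >/dev/null; python3 st.py
python3 -m pendant '[{"dp":[0,0,0.015],"rotation":[0,0,0],"jaw":0},{"dp":[0,0,0.025],"rotation":[0,0,0],"jaw":0},{"dp":[0,0,0.025],"rotation":[0,0,0],"jaw":0}]' >/dev/null; python3 st.py
```

```text
t 43.42 case mm [   0.9 -166.   121.8] yang -0.001 down [-0.    -0.001 -1.   ] w 0.4 F [-0.2 -0.4  0.5] g 0.0 q7 [ 0.54 -0.19]
t 43.8 case mm [   1.  -169.1  110.9] yang -0.0003 down [ 0.    -0.001 -1.   ] w 0.7 F [ 0.4 -0.8  0.3] g 0.0 q7 [ 0.54 -0.19]
t 44.17 case mm [   1.3 -170.1  105.4] yang -0.0002 down [-0. -0. -1.] w 0.1 F [ 0.  -0.1 -0.1] g 0.0 q7 [ 0.54 -0.19]
t 44.55 case mm [   1.9 -170.   103.3] yang -0.0002 down [-0.001  0.001 -1.   ] w 0.2 F [-5.7  0.1 12.5] g 6.5 q7 [ 0.54 -0.19]
```

```bash
python3 -m pendant '[{"dp":[0,0,-0.1],"rotation":[0,0,0],"jaw":0},{"dp":[0,0,-0.4],"rotation":[0,0,0],"jaw":0},{"dp":[0,0,-0.8],"rotation":[0,0,0],"jaw":0},{"dp":[-0.4,0,-0.9],"rotation":[0,0,0],"jaw":0},{"dp":[-0.8,0,-0.9],"rotation":[0,0,0],"jaw":0},{"dp":[-0.8,0,-0.9],"rotation":[0,0,0],"jaw":0}]' >/dev/null; python3 st.py
python3 - <<'E'
from h import *
for n in('scene','side'): snap(n,n+'14')
a=load('scene14')['image'][165:235,235:318,::-1]; b=load('side14')['image'][160:230,220:280,::-1]
cv2.imwrite('pics/m14.png',np.hstack([cv2.resize(a,(440,372),interpolation=2),cv2.resize(b,(318,372),interpolation=2)]))
for f in('side14','scene14'):
    P,uv=cloud(load(f)); Q=((P-C0)@Rc)*1e3
    k=(abs(Q[:,0])<22)&(Q[:,1]>-195)&(Q[:,1]<-50)&(Q[:,2]>90)&(Q[:,2]<200)
    o=np.argsort(Q[k][:,1])[::6]; print(f,np.c_[Q[k][o]].round(0).tolist())
E
```

```text
t 45.3 case mm [   0.3 -296.5  236.7] yang -0.009 down [-0.002 -0.001 -1.   ] w 0.6 F [0.3 1.1 0.1] g 0.0 q7 [0.7  0.07]
side14 [[-7.0, -187.0, 104.0], [-0.0, -184.0, 102.0], [3.0, -180.0, 107.0], [11.0, -177.0, 105.0], [4.0, -171.0, 106.0], [11.0, -166.0, 96.0], [0.0, -159.0, 108.0], [-17.0, -155.0, 96.0], [-10.0, -153.0, 99.0], [15.0, -151.0, 97.0], [-6.0, -148.0, 105.0], [-3.0, -144.0, 104.0], [4.0, -140.0, 109.0], [-13.0, -138.0, 105.0], [8.0, -137.0, 102.0], [8.0, -135.0, 94.0], [-6.0, -133.0, 106.0], [-9.0, -131.0, 92.0], [-13.0, -130.0, 109.0], [-16.0, -127.0, 107.0], [-13.0, -125.0, 105.0], [-2.0, -122.0, 92.0], [19.0, -116.0, 105.0], [-19.0, -102.0, 104.0], [-16.0, -100.0, 101.0], [9.0, -96.0, 112.0], [-2.0, -92.0, 111.0], [-15.0, -91.0, 106.0], [2.0, -91.0, 113.0], [9.0, -89.0, 104.0], [-8.0, -89.0, 99.0], [-8.0, -88.0, 105.0], [-1.0, -87.0, 112.0], [12.0, -85.0, 115.0], [16.0, -84.0, 100.0], [-1.0, -82.0, 102.0], [9.0, -81.0, 98.0], [20.0, -78.0, 97.0], [6.0, -75.0, 100.0], [-4.0, -74.0, 95.0], [-18.0, -73.0, 101.0], [3.0, -69.0, 101.0], [-8.0, -67.0, 98.0], [6.0, -66.0, 9
[... 556 characters left out ...]
2.0], [-18.0, -137.0, 95.0], [1.0, -135.0, 103.0], [16.0, -133.0, 96.0], [11.0, -132.0, 91.0], [16.0, -129.0, 102.0], [-10.0, -124.0, 102.0], [-20.0, -116.0, 100.0], [-6.0, -105.0, 94.0], [-12.0, -103.0, 99.0], [-5.0, -102.0, 115.0], [19.0, -101.0, 99.0], [6.0, -100.0, 101.0], [1.0, -98.0, 97.0], [5.0, -98.0, 108.0], [0.0, -97.0, 105.0], [-4.0, -96.0, 97.0], [-9.0, -94.0, 112.0], [10.0, -93.0, 102.0], [1.0, -92.0, 110.0], [-20.0, -90.0, 98.0], [2.0, -88.0, 113.0], [-19.0, -79.0, 100.0], [18.0, -74.0, 101.0], [-3.0, -72.0, 97.0], [15.0, -68.0, 99.0], [22.0, -67.0, 97.0], [16.0, -63.0, 96.0], [-7.0, -59.0, 95.0], [16.0, -57.0, 96.0], [7.0, -55.0, 94.0], [21.0, -52.0, 94.0], [8.0, -50.0, 96.0]]
```

View pics/m14.png

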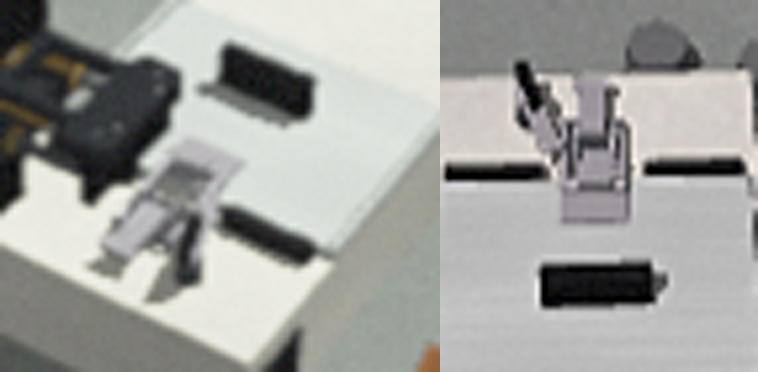

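The lever lies flat (pad at side-crop (597,90), heights ~104 mm along it) and the bar is held at the keeper. Next I'll measure the turnbutton.

Run:
```python
from h import *; st()
for f in('side14','scene14','side13','scene13'):
    P,uv=cloud(load(f)); Q=((P-C0)@Rc)*1e3
    for lo,hi in((101,113),(115,131)):
        k=(Q[:,0]>20)&(Q[:,0]<65)&(Q[:,1]>-190)&(Q[:,1]<-105)&(Q[:,2]>lo)&(Q[:,2]<hi)
        q=Q[k]
        if len(q)>4:
            vx,vy,x0,y0=cv2.fitLine(q[:,:2].astype(np.float32),cv2.DIST_HUBER,0,.01,.01).ravel()
            print(f,lo,len(q),'mean',q.mean(0).round(1),'ang from +y',round(float(np.arctan2(-vx*np.sign(vy),abs(vy))),2),'Y',q[:,1].min().round(),q[:,1].max().round(),'X',q[:,0].min().round(),q[:,0].max().round())
```

```text
t 45.4 case mm [   1.3 -290.1  237. ] yang -0.0012 down [ 0.001  0.    -1.   ] w 0.5 F [ 0.4  0.2 -0.7] g 0.0 q7 [0.69 0.07]
side14 101 33 mean [  42.1 -133.8  108.3] ang from +y 0.15 Y -172.0 -106.0 X 22.0 64.0
side14 115 28 mean [  38.4 -153.1  120.9] ang from +y 0.36 Y -183.0 -126.0 X 25.0 50.0
scene14 101 34 mean [  39.6 -143.3  108.6] ang from +y 0.37 Y -179.0 -108.0 X 24.0 58.0
scene14 115 29 mean [  42.2 -162.7  124.2] ang from +y 0.32 Y -182.0 -123.0 X 24.0 50.0
side13 101 30 mean [  38.5 -131.2  108.3] ang from +y 0.26 Y -172.0 -105.0 X 22.0 61.0
side13 115 29 mean [  38.6 -154.7  122.1] ang from +y 0.39 Y -182.0 -116.0 X 22.0 50.0
scene13 101 35 mean [  38.4 -146.4  109.3] ang from +y 0.37 Y -179.0 -108.0 X 21.0 53.0
scene13 115 32 mean [  40.3 -159.8  124.3] ang from +y 0.37 Y -183.0 -116.0 X 20.0 49.0
```

The button sits at about 0.35 rad. I'll grip its fin and turn it.

```bash
python3 -m pendant '[{"dp":[0.3,0.1,0],"rotation":[0,0,-0.03],"jaw":0.45},{"dp":[0.6,0.2,0.1],"rotation":[0,0,-0.0557],"jaw":0.45},{"dp":[0.833,0.273,0.3],"rotation":[0,0,-0.0557],"jaw":0.45},{"dp":[0.833,0.273,0.38],"rotation":[0,0,-0.0557],"jaw":0.45},{"dp":[0.833,0.273,0.38],"rotation":[0,0,-0.0557],"jaw":0.45},{"dp":[0.833,0.273,0.38],"rotation":[0,0,-0.0557],"jaw":0.45}]' 8 >/dev/null; python3 st.py
```

```text
t 46.15 case mm [  42.6 -166.   180.8] yang 0.3484 down [-0.001  0.001 -1.   ] w 38.8 F [ 0.8 -0.4 -0.4] g 0.0 q7 [0.53 0.15]
```

```bash
python3 -m pendant '[{"dp":[0,0,0.2],"rotation":[0,0,0],"jaw":0.45},{"dp":[0,0,0.4],"rotation":[0,0,0],"jaw":0.45},{"dp":[0,0,0.44],"rotation":[0,0,0],"jaw":0.45},{"dp":[0,0,0.44],"rotation":[0,0,0],"jaw":0.45}]' >/dev/null; python3 st.py
python3 -m pendant '[{"dp":[0,0,0],"rotation":[0,0,0],"jaw":0},{"dp":[0,0,0],"rotation":[0,0,0],"jaw":0},{"dp":[0,0,0],"rotation":[0,0,0],"jaw":0},{"dp":[0,0,0],"rotation":[0,0,0],"jaw":0},{"dp":[0,0,0],"rotation":[0,0,0],"jaw":0}]' 8 >/dev/null; python3 st.py
```

```text
t 46.65 case mm [  42.7 -165.5  114.8] yang 0.349 down [-0.     0.001 -1.   ] w 39.4 F [-0.5 -0.1 -0.3] g 0.0 q7 [0.51 0.12]
t 47.27 case mm [  42.3 -165.3  114. ] yang 0.3496 down [-0. -0. -1.] w 7.9 F [-3.  -0.   2.5] g 8.0 q7 [0.51 0.12]
```

Width 7.9 mm, so the fin is held. Turn it.

```bash
python3 -m pendant '[{"dp":[0,0,0],"rotation":[0,0,-0.025],"jaw":0},{"dp":[0,0,0],"rotation":[0,0,-0.05],"jaw":0},{"dp":[0,0,0],"rotation":[0,0,-0.075],"jaw":0},{"dp":[0,0,0],"rotation":[0,0,-0.1],"jaw":0},{"dp":[0,0,0],"rotation":[0,0,-0.125],"jaw":0},{"dp":[0,0,0],"rotation":[0,0,-0.15],"jaw":0},{"dp":[0,0,0],"rotation":[0,0,-0.175],"jaw":0},{"dp":[0,0,0],"rotation":[0,0,-0.191],"jaw":0}]' >/dev/null; python3 st.py
python3 -m pendant '[{"dp":[0,0,0],"rotation":[0,0,0],"jaw":0},{"dp":[0,0,0],"rotation":[0,0,0],"jaw":0}]' >/dev/null; python3 st.py
python3 -m pendant '[{"dp":[0,0,0],"rotation":[0,0,0],"jaw":0.45},{"dp":[0,0,0],"rotation":[0,0,0],"jaw":0.45},{"dp":[0,0,0],"rotation":[0,0,0],"jaw":0.45},{"dp":[0,0,-0.15],"rotation":[0,0,0],"jaw":0.45},{"dp":[0,0,-0.5],"rotation":[0,0,0],"jaw":0.45},{"dp":[0,0,-0.9],"rotation":[0,0,0],"jaw":0.45},{"dp":[0,0,-1],"rotation":[0,0,0],"jaw":0.45}]' >/dev/null; python3 st.py
python3 -m pendant '[{"dp":[0,-1,0],"rotation":[0,0,0],"jaw":0.45},{"dp":[0,-1,0],"rotation":[0,0,0],"jaw":0.45},{"dp":[0,-1,0],"rotation":[0,0,0],"jaw":0.45},{"dp":[0,-1,0],"rotation":[0,0,0],"jaw":0.45}]' >/dev/null; python3 st.py
python3 - <<'E'
from h import *
for n in('scene','side'): snap(n,n+'15')
a=load('scene15')['image'][165:235,235:318,::-1]; b=load('side15')['image'][160:230,220:280,::-1]
cv2.imwrite('pics/m15.png',np.hstack([cv2.resize(a,(440,372),interpolation=2),cv2.resize(b,(318,372),interpolation=2)]))
E
```

```text
t 48.27 case mm [  43.  -164.1  114. ] yang 1.5546 down [-0.002  0.002 -1.   ] w 7.8 F [ 3.2  2.7 -0.9] g 8.0 q7 [0.66 1.23]
t 48.52 case mm [  43.  -164.1  114. ] yang 1.5479 down [-0.002  0.001 -1.   ] w 7.7 F [ 4.7  4.9 -0.1] g 8.0 q7 [0.66 1.23]
t 49.4 case mm [  43.7 -164.2  269.7] yang 1.55 down [-0.007 -0.    -1.   ] w 39.5 F [ 0.5 -0.9 -0.3] g 0.0 q7 [0.67 1.3 ]
t 49.9 case mm [  38.8 -317.1  263.7] yang 1.5464 down [ 0.  0. -1.] w 39.0 F [ 0.5  0.4 -0.2] g 0.0 q7 [0.83 1.53]
```

View pics/m15.png

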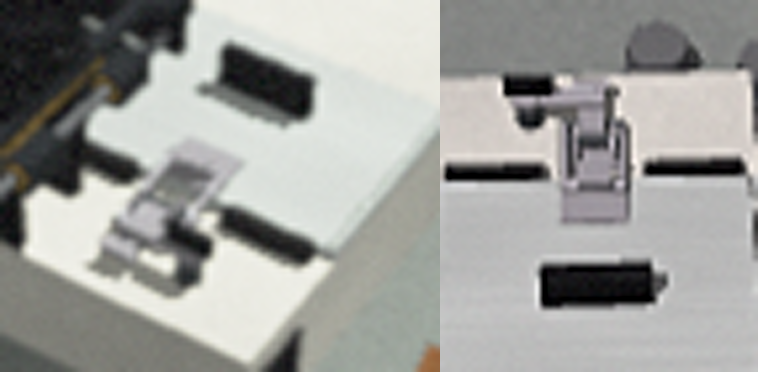

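The turnbutton's bar runs across the lever, from side-crop (520,105) to (600,95). The lever is flat, the bail is hooked at the keeper, and the arm is clear, so I'll hand the job in.

```bash
python3 -c "
from bench import r; print(r.close_job())"
```

```text
the job is handed in; nothing more can be done
None
```

The job is done and handed in, but no verdict came back: all four jars are in the case, the lid is shut, the bail is hooked, the lever is flat and the turnbutton lies across it; I didn't measure how tightly the latch drew the lid.

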